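# Scoop stoppers from the tray onto the scale

## Robot

A 6-joint arm with a two-finger parallel gripper is mounted at the origin on the work surface. World frame = base frame: x ahead of the robot, y to its left, z up, the work surface at z = 0. Lengths are in m, angles in rad, forces in N, time in s.
With the tool pointing down it reaches from about 0.35 to 0.975 m from the base axis. Payload 4.9 kg.
Tool frame: the origin (TCP) lies midway between the tips of the shut fingers; the grasp point (between the pads) lies 19 mm behind it; z points along the fingers, x is the direction in which the jaws open and shut, and the axes are right-handed (so a half turn about z gives the same grasp; the last joint's range is limited). The gripper opens to 85 mm and grips with 20 to 120 N. Pads are 22 mm wide; open, the fingers measure 114 mm over their backs; the gripper's body (76 mm by 85 mm) begins 54 mm behind the grasp point. The pads swing forward as they close: fully open they stand 13 mm farther back than shut.
Start: joints at [-1.421, 0.053, 1.613, -0, 1.476, -0.119], TCP at [0.166, -0.603, 0.2] pointing down, gripper open.
Joint ranges: [-3.01, 3.01], [-1.01, 2.22], [0.06, 2.58], [-1.02, 4.17], [0.09, 2.62], [-3.14, 3.14]. Speed limits (rad/s): [2.57, 2.57, 3.14, 3.14, 3.14, 3.14].

## Interface

Orientations are given as a rotation vector (axis times angle).
In Python, from station import ctrl gives the robot as it stands.
- The arm moves only by the tool step_arm, never from a script. Its argument "increments" is text: rows parted by semicolons, each of 6 numbers parted by spaces: the shift along the tool's x, y, z as a fraction of full scale, then the turn, a rotation vector about the tool's x, y, z as a fraction of full scale. In form: x y z rx ry rz; .... A call has 1 to 12 rows; each row shifts and turns the commanded pose from where the row before left it, along the tool's axes as they then stand; what a row does not reach is not made up. Full scale, the value 1, is 0.025 m for a shift and 0.1 rad for a turn. A row lasts 1/12 s, in which the tool goes at most 41.7 mm and 7.16 degrees, less where a joint would pass 70% of its speed; a pose out of reach is approached as far as the arm can. A call with a number of a shift or a turn outside -1 to 1 is refused whole. A call with a gripper value outside its range is refused whole. "fingers" is the opening, from -1 (shut) to 1 (fully open), so that 0 is half open, set as the call begins (left out, the last holds). The fingers move at their own pace and stop on an object; "newtons" is the grip in N (left out, the last holds). Time passes only in rows, so rows that do not move let the fingers close. It gives the time, the measured TCP pose, the force and the opening at its end, in the units of the state.
- ctrl.get_obs(): the state, without advancing time (a new reading comes with each control period).
- ctrl.get_image(name): name is "side" or "top" or "wrist"; returns a dict with "pixels" (480x640x3 uint8, red, green, blue), "intrinsics" (3x3 intrinsics, pixels), "eye" and "orientation" of the camera in the world. Camera axes: x right, y down, z forward; pixel columns grow to the right and rows downward; lengths in m; the calibration is good to about 2 mm. A picture is of the moment at which its call begins. There is no depth.
- ctrl.finish_job(): hands the job in, once; it reports no verdict.
The state is a dict: "t": time; "q": joint angles; "dq": joint speeds; "effort": joint torques, N m; "tool_pos": TCP position; "tool_rot": TCP orientation; "contact_force": force on the tool from outside, world axes, zero at the start; "wrist_torque": the same for the moment, N m; "opening": finger opening in m.
Only numpy, scipy, OpenCV 4.12 (cv2) and the standard library are available. Lean on these libraries where they do the work, as an engineer would, in place of code of your own. Each camera call takes 0.05 s, during which the arm holds its last target.

## Task

With the hand scoop, scoop up stoppers from the perforated tray and tip at least three of them into the pan of the scale, leaving every stopper either in the pan or in the tray. Then stand the scoop, empty and the right way up, back on the middle of the white mat and let go. Never touch a stopper with the gripper, and do not shift or knock over the bottles, the jar, the carton or the radio.

Things in the scene. Friction and masses are not known exactly. Their poses are not given: they have to be found in the camera images.
- scoop_grip (a point): steel hand scoop, about 250 g, loose, standing on its flat underside on the white mat. Point: centre of its black handle bar, 105 mm above the underside. x points forward to the open mouth, z up. The bar (24 mm wide along y, 24 mm high) reaches from 67 mm behind to 38 mm ahead of the point, over the bowl, carried by a post at its rear end (x -67 to -55 mm); pinch it across y
- scoop_bowl (a point): middle of the scoop's bowl, on its floor, 5 mm ahead of and 103 mm below the handle point; same axes. Floor 2 mm thick (front 20 mm: 1 mm), 110 mm wide (106 mm inside), from 60 mm behind to 65 mm ahead of the point: straight open front edge. Rear and side walls 40 mm high; the sides 20 mm high from 20 to 35 mm ahead, absent further on. Stoppers slide on it past about 25 degrees of tilt
- plug1_mid (a point): grey hard plastic tapered stopper, 36 mm tall, 18 mm wide at the bevelled foot (bevel 5 mm high), 38 mm wide at the top, about 18 g, loose, standing at the start on its narrow foot on the floor of the perforated tray, in the half of it that is nearer the robot; six alike. Point: its centre, half-way up its own axis z
- plug2_mid (a point): grey hard plastic tapered stopper, 36 mm tall, 18 mm wide at the bevelled foot (bevel 5 mm high), 38 mm wide at the top, about 18 g, loose, standing at the start on its narrow foot on the floor of the perforated tray, in the half of it that is nearer the robot; six alike. Point: its centre, half-way up its own axis z
- plug3_mid (a point): grey hard plastic tapered stopper, 36 mm tall, 18 mm wide at the bevelled foot (bevel 5 mm high), 38 mm wide at the top, about 18 g, loose, standing at the start on its narrow foot on the floor of the perforated tray, in the half of it that is nearer the robot; six alike. Point: its centre, half-way up its own axis z
- plug4_mid (a point): grey hard plastic tapered stopper, 36 mm tall, 18 mm wide at the bevelled foot (bevel 5 mm high), 38 mm wide at the top, about 18 g, loose, standing at the start on its narrow foot on the floor of the perforated tray, in the half of it that is nearer the robot; six alike. Point: its centre, half-way up its own axis z
- plug5_mid (a point): grey hard plastic tapered stopper, 36 mm tall, 18 mm wide at the bevelled foot (bevel 5 mm high), 38 mm wide at the top, about 18 g, loose, standing at the start on its narrow foot on the floor of the perforated tray, in the half of it that is nearer the robot; six alike. Point: its centre, half-way up its own axis z
- plug6_mid (a point): grey hard plastic tapered stopper, 36 mm tall, 18 mm wide at the bevelled foot (bevel 5 mm high), 38 mm wide at the top, about 18 g, loose, standing at the start on its narrow foot on the floor of the perforated tray, in the half of it that is nearer the robot; six alike. Point: its centre, half-way up its own axis z
- tray_floor (a point): perforated stainless tray, fixed; outside 306 mm along its x by 181 mm along its y by 85 mm high, walls and floor 3 mm thick. Point: centre of the inner floor, 3 mm above the bench. Its x axis points roughly away from the robot (within 0.2 rad), z up. It may stand left or right. At the start stoppers have centres between x = -130 and -15 mm; from x = +5 to +150 mm the tray is empty
- pan_floor (a point): bench scale with a round steel pan on top, fixed; the pan does not give way. Point: centre of the pan's inner floor, 40 mm above the bench, z up. The pan is 190 mm across outside, wall 3 mm thick; its rim is 45 mm above this point, 85 mm above the bench. A low grey console 22 mm high reaches out to 137 mm on its -x side, towards the robot. It stands on the side of the bench where the tray is not
- mat_top (a point): white square mat, 170 x 170 mm, 3 mm thick, fixed, on the bench in front of the robot. Point: centre of its top, axes along its sides, z up
- bottle1_mid (a point): amber bottle, 54 mm in diameter, 110 mm tall, loose bystander, upright. Point: its centre
- bottle2_mid (a point): amber bottle, 54 mm in diameter, 110 mm tall, loose bystander, upright. Point: its centre
- jar_mid (a point): white jar, 56 mm in diameter, 85 mm tall, loose bystander, upright. Point: its centre
- carton_mid (a point): small carton, 70 x 100 x 50 mm high, loose bystander at the far side. Point: its centre
- radio_mid (a point): hand radio standing upright, 35 x 60 x 110 mm high with an aerial to 190 mm, loose bystander at the far side. Point: centre of its case
- lens: magnifier stand, fixed, 265 mm tall, round foot 100 mm across, thin post; the lens arm reaches up to 130 mm along its x axis (away from the robot). Point: centre of its foot on the bench
There are look-alikes about, which are no part of the job. What is shaped like the part that bears scoop_grip but blue or pink is not meant.

How it is judged:
On the way, in this order (a step that is already met when the one before it is completed fails the run):
1. the scoop is lifted above the tray's walls with at least one stopper in its bowl (height (world z) of scoop_grip above 0.2 m and distance between any of plug1_mid, plug2_mid, plug3_mid, plug4_mid, plug5_mid, plug6_mid and scoop_bowl below 0.065 m), for 0.2 s.
2. at least three stoppers are in the scale's pan ((distance between each of plug1_mid, plug2_mid, plug3_mid and pan_floor below 0.1 m or ((distance between each of plug1_mid, plug2_mid and pan_floor below 0.1 m or distance between each of plug1_mid, plug3_mid and pan_floor below 0.1 m or distance between each of plug2_mid, plug3_mid and pan_floor below 0.1 m) and distance between any of plug4_mid, plug5_mid, plug6_mid and pan_floor below 0.1 m) or (distance between any of plug1_mid, plug2_mid, plug3_mid and pan_floor below 0.1 m and (distance between each of plug4_mid, plug5_mid and pan_floor below 0.1 m or distance between each of plug4_mid, plug6_mid and pan_floor below 0.1 m or distance between each of plug5_mid, plug6_mid and pan_floor below 0.1 m)) or distance between each of plug4_mid, plug5_mid, plug6_mid and pan_floor below 0.1 m)), for 0.3 s.
At the end, for the whole second after the job is handed in: at least three stoppers are in the pan (centres within 100 mm of the middle of its floor), the rest there or within the walls of the tray; the scoop stands upright (within 0.1 rad) on the mat, handle centre within 70 mm of the middle of the mat along each side ((distance between each of plug1_mid, plug2_mid, plug3_mid and pan_floor below 0.1 m or ((distance between each of plug1_mid, plug2_mid and pan_floor below 0.1 m or distance between each of plug1_mid, plug3_mid and pan_floor below 0.1 m or distance between each of plug2_mid, plug3_mid and pan_floor below 0.1 m) and distance between any of plug4_mid, plug5_mid, plug6_mid and pan_floor below 0.1 m) or (distance between any of plug1_mid, plug2_mid, plug3_mid and pan_floor below 0.1 m and (distance between each of plug4_mid, plug5_mid and pan_floor below 0.1 m or distance between each of plug4_mid, plug6_mid and pan_floor below 0.1 m or distance between each of plug5_mid, plug6_mid and pan_floor below 0.1 m)) or distance between each of plug4_mid, plug5_mid, plug6_mid and pan_floor below 0.1 m) and (distance between plug1_mid and pan_floor below 0.1 m or (x of plug1_mid in the frame of tray_floor between -0.151 and 0.151 m and y of plug1_mid in the frame of tray_floor between -0.0885 and 0.0885 m)) and (distance between plug2_mid and pan_floor below 0.1 m or (x of plug2_mid in the frame of tray_floor between -0.151 and 0.151 m and y of plug2_mid in the frame of tray_floor between -0.0885 and 0.0885 m)) and (distance between plug3_mid and pan_floor below 0.1 m or (x of plug3_mid in the frame of tray_floor between -0.151 and 0.151 m and y of plug3_mid in the frame of tray_floor between -0.0885 and 0.0885 m)) and (distance between plug4_mid and pan_floor below 0.1 m or (x of plug4_mid in the frame of tray_floor between -0.151 and 0.151 m and y of plug4_mid in the frame of tray_floor between -0.0885 and 0.0885 m)) and (distance between plug5_mid and pan_floor below 0.1 m or (x of plug5_mid in the frame of tray_floor between -0.151 and 0.151 m and y of plug5_mid in the frame of tray_floor between -0.0885 and 0.0885 m)) and (distance between plug6_mid and pan_floor below 0.1 m or (x of plug6_mid in the frame of tray_floor between -0.151 and 0.151 m and y of plug6_mid in the frame of tray_floor between -0.0885 and 0.0885 m)) and x of scoop_grip in the frame of mat_top between -0.07 and 0.07 m and y of scoop_grip in the frame of mat_top between -0.07 and 0.07 m and z of scoop_grip in the frame of mat_top between 0.095 and 0.115 m and angle between scoop_grip's own z axis and vertical below 0.1 rad); the robot touches nothing.
It fails at once if a stopper is touched by the gripper (contact force between the fingers and plug1 above 0.3 N or contact force between the fingers and plug2 above 0.3 N or contact force between the fingers and plug3 above 0.3 N or contact force between the fingers and plug4 above 0.3 N or contact force between the fingers and plug5 above 0.3 N or contact force between the fingers and plug6 above 0.3 N).
It fails at once if a bottle, the jar, the carton or the radio is shifted by more than 30 mm or tipped ((distance of bottle1_mid from where it was at the start of the episode above 0.03 m or angle between bottle1_mid's own z axis and vertical above 0.4 rad) or (distance of bottle2_mid from where it was at the start of the episode above 0.03 m or angle between bottle2_mid's own z axis and vertical above 0.4 rad) or (distance of jar_mid from where it was at the start of the episode above 0.03 m or angle between jar_mid's own z axis and vertical above 0.4 rad) or (distance of carton_mid from where it was at the start of the episode above 0.03 m or angle between carton_mid's own z axis and vertical above 0.4 rad) or (distance of radio_mid from where it was at the start of the episode above 0.03 m or angle between radio_mid's own z axis and vertical above 0.4 rad)).
It also fails if it takes over 72 s, if anything falls off the work surface, if the arm or the gripper's body presses on something with over 40 N, if the wrist force passes 120 N, or if a joint passes its speed limit or range.

## Working session

There is one attempt and no reset: what is moved stays moved. The work goes in short steps, Python scripts to look and compute and a tool call to move; the robot and the scene stay as the last step left them, time stands still between calls to the robot, and variables do not carry over. Pictures are saved under pics/ and viewed, and the job is handed in when it is done.

Besides the shell and the picture viewer there is one more tool, called as name(argument=value, ...) on one line, values as JSON. step_arm: Moves the arm, as the interface text tells. Shift numbers are shares of 0.025 m and turn numbers shares of 0.1 rad, none past 1 either way. Its arguments: {"type":"object","properties":{"increments":{"type":"string"},"fingers":{"type":"number"},"newtons":{"type":"number"}},"required":["increments"]}

```bash
ls; mkdir -p pics; python3 - <<'E'
from station import ctrl
import cv2,numpy as np
o=ctrl.get_obs();print(o)
for n in ["side","top","wrist"]:
    i=ctrl.get_image(n);cv2.imwrite(f"pics/{n}0.png",i["pixels"][:,:,::-1]);print(n,i["intrinsics"],i["eye"],i["orientation"])
E
```

```text
pics
{'t': 0.0, 'q': array([-1.42102266e+00,  5.33348255e-02,  1.61427935e+00, -1.26499730e-06,
        1.47600239e+00, -1.18998924e-01]), 'dq': array([-2.02908924e-04,  3.92221100e-04,  5.82125878e-04, -2.10543558e-05,
       -1.89112806e-03, -1.28327245e-03]), 'effort': array([ 1.99771762e-05, -3.93683231e+01, -3.70174563e+01, -8.63173204e-05,
        7.13426038e-03,  4.31440526e-06]), 'tool_pos': array([ 0.1658662 , -0.60188384,  0.1989855 ]), 'tool_rot': array([-2.49792533e+00,  1.90292495e+00,  2.28266706e-03]), 'contact_force': array([-0.57848643, -0.14291686, -0.19494113]), 'wrist_torque': array([ 0.0036607 , -0.0339791 , -0.02662913]), 'opening': 0.08560011338895905}
side [[586.97492227   0.         317.79407212]
 [  0.         586.97492227 242.41489787]
 [  0.           0.           1.        ]] [0.18197106 0.81742982 0.99820026] [-0.4584417   2.73301004 -1.13334722]
top [[448.39479248   0.         314.8427821 ]
 [  0.         448.39479248 251.09761945]
 [  0.           0.           1.        ]] [ 0.406786   -0.0329139   1.11852412] [-2.16842807  2.20682665 -0.07349309]
wrist [[396.52989258   0.         317.26920857]
 [  0.         396.52989258 240.67564212]
 [  0.           0.           1.        ]] [ 0.2324606  -0.58351494  0.37295067] [ 2.32131295 -1.76639313 -0.24489806]
```

View pics/top0.png

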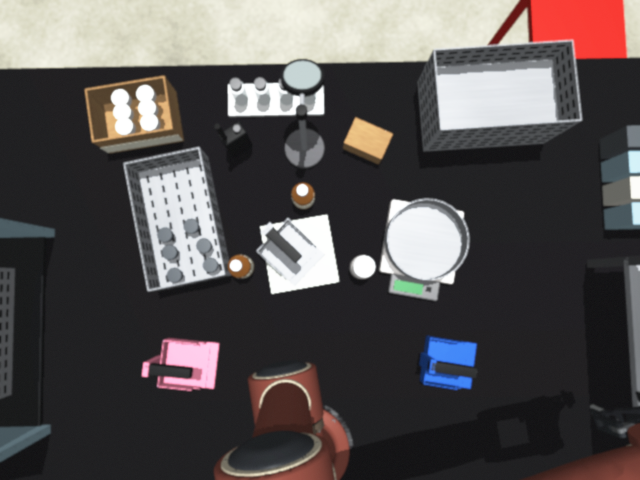

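View pics/side0.png

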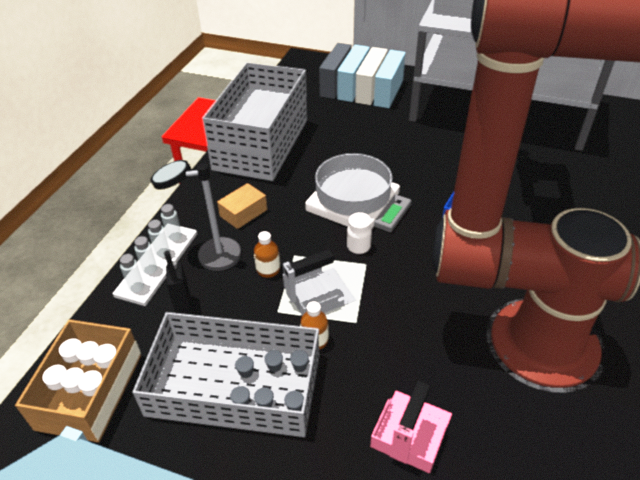

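View pics/wrist0.png

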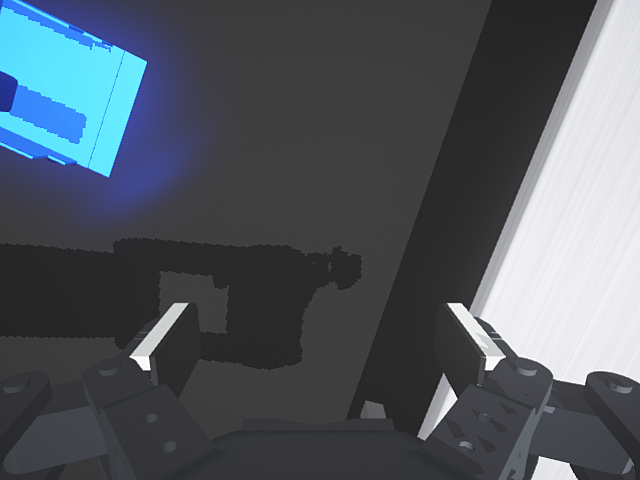

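Candidates for the scoop: the grey steel one on the white mat at top (287,248), the pink one at (180,365) and the blue one at (450,363). The steel one on the mat fits, so I'll confirm it in a crop.

```bash
cat > h.py <<'E'
import numpy as np,cv2
from scipy.spatial.transform import Rotation as R
from station import ctrl
def cam(n):
    return ctrl.get_image(n)
def unproj(i,uv,z):
    K=i["intrinsics"];Rm=R.from_rotvec(i["orientation"]).as_matrix()
    uv=np.atleast_2d(uv).astype(float)
    d=(Rm@np.linalg.inv(K)@np.c_[uv,np.ones(len(uv))].T).T
    e=np.array(i["eye"]);return e+d*((z-e[2])/d[:,2])[:,None]
def proj(i,P):
    K=i["intrinsics"];Rm=R.from_rotvec(i["orientation"]).as_matrix()
    c=(np.atleast_2d(P)-np.array(i["eye"]))@Rm;p=c@K.T;return p[:,:2]/p[:,2:]
def crop(i,u0,u1,v0,v1,s,f):
    a=i["pixels"][v0:v1,u0:u1,::-1];cv2.imwrite("pics/"+f,cv2.resize(a,None,fx=s,fy=s,interpolation=cv2.INTER_CUBIC))
E
python3 - <<'E'
from h import *
i=cam("top");crop(i,240,360,200,300,6,"c1.png");crop(i,115,265,140,300,3.7,"c2.png");crop(i,360,480,180,310,4.5,"c4.png")
i=cam("side");crop(i,260,380,230,350,5,"c3.png")
E
```

```text
(no output)
```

View pics/c1.png

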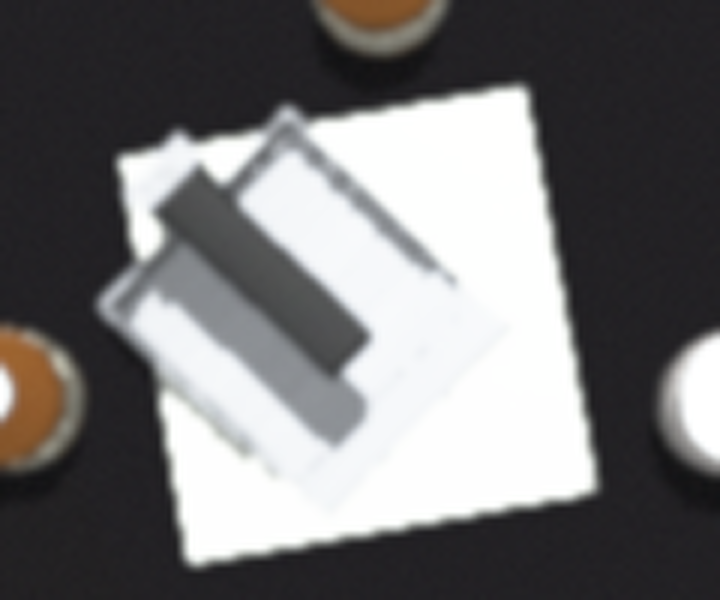

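View pics/c2.png

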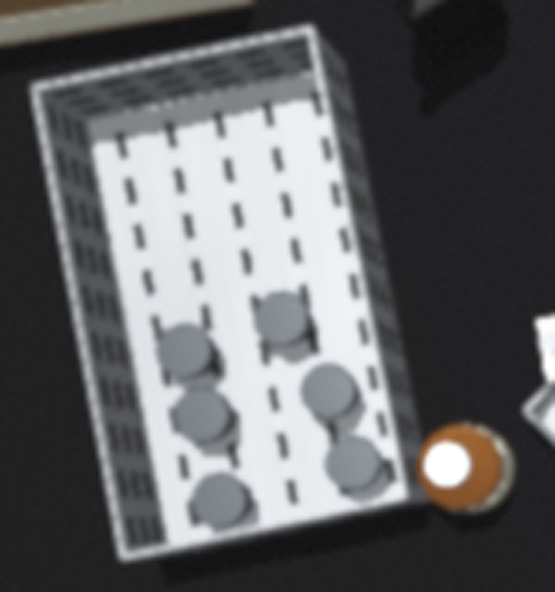

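View pics/c3.png

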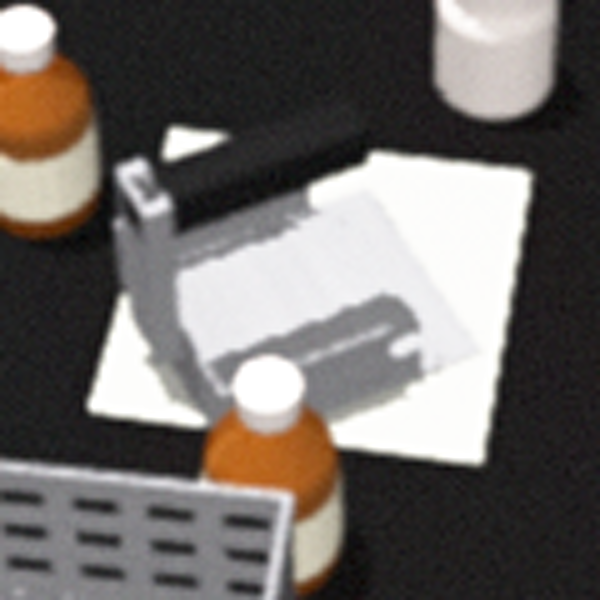

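View pics/c4.png

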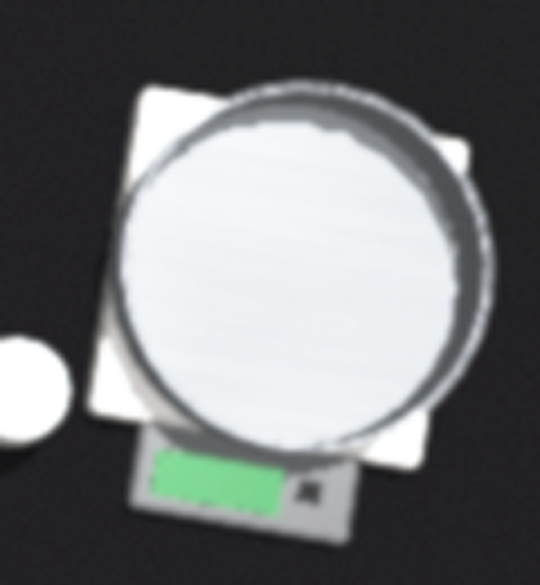

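```bash
python3 - <<'E'
from h import *
np.set_printoptions(precision=4,suppress=True)
i=cam("top")
def W(pts,s,u,v,z): return unproj(i,(np.array(pts,float)+.5)/s-.5+[u,v],z)
b=W([(198,168),(370,335),(333,378),(160,208)],6,240,200,.120);print("bar",b,b.mean(0)); d=(b[1]+b[2]-b[0]-b[3])/2;print("len",np.linalg.norm(d),np.arctan2(d[1],d[0]), np.linalg.norm(b[0]-b[3]))
m=W([(118,155),(525,85),(600,492),(190,565)],6,240,200,.003);print("mat",m,m.mean(0),np.arctan2(*(m[0]-m[3])[[1,0]]))
t=W([(32,85),(315,27),(122,558)],3.7,115,140,.085);print("tray",t,np.linalg.norm(t[0]-t[1]),np.linalg.norm(t[0]-t[2]),(t[1]+t[2])/2,np.arctan2(*(t[0]-t[2])[[1,0]]))
s=W([(187,350),(284,319),(205,417),(330,390),(221,501),(355,464)],3.7,115,140,.039);print("plugs",s)
c=(t[1]+t[2])/2;a=np.arctan2(*(t[0]-t[2])[[1,0]]);Rt=np.array([[np.cos(a),np.sin(a)],[-np.sin(a),np.cos(a)]]);print((s-c)[:,:2]@Rt.T)
p=W([(112,270),(495,270),(303,80),(303,470)],4.5,360,180,.085);print("pan",p,(p[0]+p[1])/2,(p[2]+p[3])/2)
for n,q,z in [("b1",(240,266),.11),("b2",(303,190),.11),("jar",(363,267),.085),("lensfoot",(304,147),0),("lens",(302,76),.26)]: print(n,unproj(i,q,z))
E
```

```text
bar [[ 0.5279  0.0597  0.12  ]
 [ 0.4644 -0.0035  0.12  ]
 [ 0.4486  0.0105  0.12  ]
 [ 0.5132  0.0741  0.12  ]] [0.4885 0.0352 0.12  ]
len 0.09012752444771617 -2.3613229316375537 0.02057232054262662
mat [[ 0.5481  0.1039  0.003 ]
 [ 0.5746 -0.0664  0.003 ]
 [ 0.4044 -0.0942  0.003 ]
 [ 0.3773  0.0758  0.003 ]] [0.4761 0.0048 0.003 ] 0.16326955692496978
tray [[0.6913 0.4107 0.085 ]
 [0.7255 0.2317 0.085 ]
 [0.392  0.3516 0.085 ]] 0.18229390446145669 0.3050612483078866 [0.5587 0.2917 0.085 ] 0.19502309320668385
plugs [[0.5261 0.3272 0.039 ]
 [0.5454 0.2638 0.039 ]
 [0.482  0.3153 0.039 ]
 [0.4983 0.2338 0.039 ]
 [0.4271 0.3047 0.039 ]
 [0.4497 0.2176 0.039 ]]
[[-0.0251  0.0412]
 [-0.0185 -0.0247]
 [-0.0707  0.0381]
 [-0.0706 -0.0451]
 [-0.1266  0.0383]
 [-0.1214 -0.0515]]
pan [[ 0.4996 -0.1956  0.085 ]
 [ 0.4962 -0.3925  0.085 ]
 [ 0.5966 -0.2972  0.085 ]
 [ 0.3954 -0.2903  0.085 ]] [ 0.4979 -0.2941  0.085 ] [ 0.496  -0.2938  0.085 ]
b1 [[0.4435 0.1349 0.11  ]]
b2 [[ 0.6139 -0.0095  0.11  ]]
jar [[ 0.4371 -0.1443  0.085 ]]
lensfoot [[ 0.7469 -0.0112  0.    ]]
lens [[ 0.8103 -0.0146  0.26  ]]
```

The crop shows the grey steel scoop with its black handle, rear end up-left and mouth down-right, at crop px (265,270). The blue and pink ones are decoys. Next I'll work out the move to above the handle.

```bash
cat >> h.py <<'E'
def plan(target_tcp, Rt, n, P0=None, R0=None):
    """split to n equal world-straight rows; print tool-frame rows in full-scale units"""
    o=ctrl.get_obs()
    P=np.array(o["tool_pos"]) if P0 is None else np.array(P0,float); Rc=R.from_rotvec(o["tool_rot"]) if R0 is None else R0
    rv=(Rc.inv()*Rt).as_rotvec(); dp=np.array(target_tcp)-P; 
    print("world d",dp.round(4),"rot tool",rv.round(3),"min rows",max(abs(rv).max()/.1, np.linalg.norm(dp)/.025))
    rows=[]
    for k in range(n):
        t=Rc.inv().apply(dp/n)/.025
        rows.append(" ".join(f"{x:.2f}" for x in np.r_[t,rv/n/.1]))
        Rc=Rc*R.from_rotvec(rv/n)
    print("; ".join(rows))
def scoopR(yaw,pitch,flip):
    """tool rotation for scoop yaw, pitch (nose-down +). tool z=-scoop z, tool x=+-scoop y"""
    S=R.from_euler('z',yaw)*R.from_euler('y',pitch)
    M=S.as_matrix(); x=M[:,1]*flip; z=-M[:,2]; return R.from_matrix(np.c_[x,np.cross(z,x),z])
E
python3 - <<'E'
from h import *
o=ctrl.get_obs();M=R.from_rotvec(o["tool_rot"]).as_matrix();print(M.round(3),o["tool_pos"])
for f in (1,-1):
    plan([.483,.0297,.22],scoopR(-2.36,0,f),12)
    # relative sol for q6
E
```

```text
[[ 0.266 -0.964 -0.   ]
 [-0.964 -0.266  0.001]
 [-0.001 -0.    -1.   ]] [ 0.16592403 -0.602308    0.19975122]
world d [0.3171 0.632  0.0202] rot tool [-0.     0.001 -0.513] min rows 28.295054008595873
-1.75 -1.58 -0.07 -0.00 0.00 -0.43; -1.68 -1.65 -0.07 -0.00 0.00 -0.43; -1.61 -1.72 -0.07 -0.00 0.00 -0.43; -1.53 -1.79 -0.07 -0.00 0.00 -0.43; -1.46 -1.85 -0.07 -0.00 0.00 -0.43; -1.38 -1.91 -0.07 -0.00 0.00 -0.43; -1.29 -1.97 -0.07 -0.00 0.00 -0.43; -1.21 -2.02 -0.07 -0.00 0.00 -0.43; -1.12 -2.07 -0.07 -0.00 0.00 -0.43; -1.03 -2.12 -0.07 -0.00 0.00 -0.43; -0.94 -2.16 -0.07 -0.00 0.00 -0.43; -0.85 -2.20 -0.07 -0.00 0.00 -0.43
world d [0.3171 0.632  0.0202] rot tool [1.000e-03 0.000e+00 2.629e+00] min rows 28.295054008595873
-1.75 -1.58 -0.07 0.00 0.00 2.19; -2.05 -1.16 -0.07 0.00 0.00 2.19; -2.25 -0.69 -0.07 0.00 0.00 2.19; -2.35 -0.18 -0.07 0.00 0.00 2.19; -2.33 0.33 -0.07 0.00 0.00 2.19; -2.20 0.83 -0.07 0.00 0.00 2.19; -1.97 1.29 -0.07 0.00 0.00 2.19; -1.64 1.69 -0.07 0.00 0.00 2.19; -1.24 2.01 -0.07 0.00 0.00 2.19; -0.77 2.23 -0.07 0.00 0.00 2.19; -0.27 2.34 -0.07 0.00 0.00 2.19; 0.25 2.34 -0.07 0.00 0.00 2.19
```

step_arm(increments="-0.88 -0.79 -0.03 0 0 0; -0.88 -0.79 -0.03 0 0 0; -0.88 -0.79 -0.03 0 0 0; -0.88 -0.79 -0.03 0 0 0; -0.88 -0.79 -0.03 0 0 0; -0.88 -0.79 -0.03 0 0 0; -0.88 -0.79 -0.03 0 0 0; -0.88 -0.79 -0.03 0 0 0; -0.88 -0.79 -0.03 0 0 0; -0.88 -0.79 -0.03 0 0 0; -0.88 -0.79 -0.03 0 0 0; -0.88 -0.79 -0.03 0 0 0", fingers=1, newtons=120)

```text
t: 1.3
tool_pos: [0.3247, -0.2838, 0.2093]
tool_rot: [2.499, -1.904, 0.001]
contact_force: [0.6, -0.0, -0.3]
opening: 0.0852
```

step_arm(increments="-0.88 -0.79 -0.03 0 0 0; -0.88 -0.79 -0.03 0 0 0; -0.88 -0.79 -0.03 0 0 0; -0.88 -0.79 -0.03 0 0 0; -0.88 -0.79 -0.03 0 0 0; -0.88 -0.79 -0.03 0 0 0; -0.88 -0.79 -0.03 0 0 -0.7; -0.88 -0.79 -0.03 0 0 -0.7; 0 0 0 0 0 -0.9; 0 0 0 0 0 -0.9; 0 0 0 0 0 -0.9; 0 0 0 0 0 -0.9")

```text
t: 2.3
tool_pos: [0.4281, -0.0722, 0.2152]
tool_rot: [-2.896, 1.218, -0.0]
contact_force: [0.0, -0.3, 1.1]
opening: 0.0855
```

```bash
python3 - <<'E'
from h import *
o=ctrl.get_obs();print(o["q"].round(3),o["tool_pos"],o["t"])
i=cam("wrist");cv2.imwrite("pics/w1.png",i["pixels"][:,:,::-1])
plan([.483,.0297,.16],scoopR(-2.36,0,1),6)
print(proj(i,[[.483,.0297,.12],[.456,.0035,.12],[.522,.069,.12]]))
E
```

```text
[-0.339 -0.441  2.015  0.     1.567  0.458] [ 0.42809532 -0.07216696  0.2152256 ] 2.3
world d [ 0.055   0.102  -0.0552] rot tool [-0.    -0.    -0.005] min rows 5.134761970957942
-0.23 -0.74 0.37 -0.00 -0.00 -0.01; -0.23 -0.74 0.37 -0.00 -0.00 -0.01; -0.23 -0.74 0.37 -0.00 -0.00 -0.01; -0.23 -0.74 0.37 -0.00 -0.00 -0.01; -0.23 -0.74 0.37 -0.00 -0.00 -0.01; -0.23 -0.74 0.37 -0.00 -0.00 -0.01
[[262.32337876  61.6580877 ]
 [264.21253672 124.30771442]
 [257.47078375 -40.39003296]]
```

View pics/w1.png

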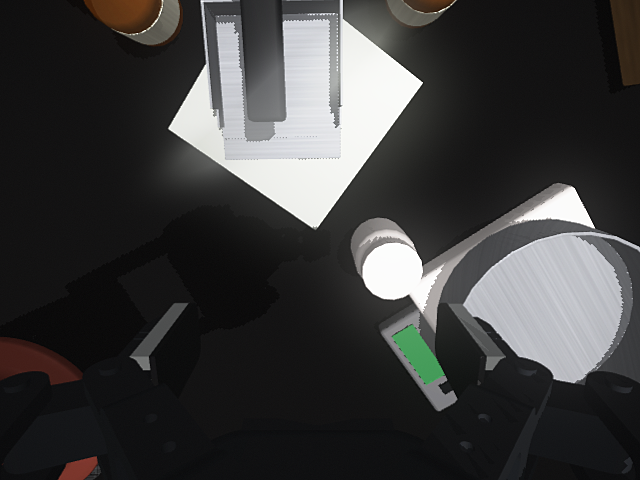

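Wrist view: the bar's front end is at (267,122), against a prediction of (264,124), so the scoop pose holds to about 1 mm. Approaching.

step_arm(increments="-0.23 -0.74 0.37 0 0 0; -0.23 -0.74 0.37 0 0 0; -0.23 -0.74 0.37 0 0 0; -0.23 -0.74 0.37 0 0 0; -0.23 -0.74 0.37 0 0 0; -0.23 -0.74 0.37 0 0 0; 0 0 0 0 0 0; 0 0 0 0 0 0")

```text
t: 3.02
tool_pos: [0.4834, 0.0298, 0.159]
tool_rot: [2.892, -1.225, -0.003]
contact_force: [0.9, -1.1, -0.1]
opening: 0.0853
```

```bash
python3 - <<'E'
from h import *
i=cam("wrist");cv2.imwrite("pics/w2.png",i["pixels"][:,:,::-1])
plan([.483,.0297,.087],scoopR(-2.36,0,1),5)
E
```

```text
world d [-0.0007  0.0005 -0.0727] rot tool [ 0.001  0.    -0.013] min rows 2.907526231326917
-0.01 0.00 0.58 0.00 0.00 -0.03; -0.01 0.00 0.58 0.00 0.00 -0.03; -0.01 0.00 0.58 0.00 0.00 -0.03; -0.01 0.00 0.58 0.00 0.00 -0.03; -0.01 0.00 0.58 0.00 0.00 -0.03
```

View pics/w2.png

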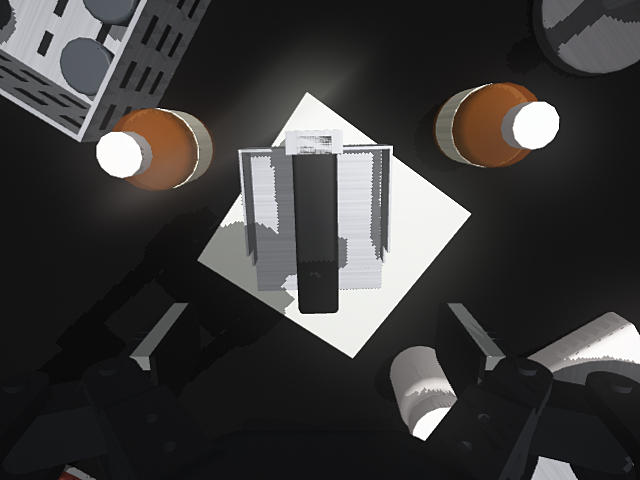

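The bar is centred between the pads, from px (315,155) to (319,312). Descending and gripping.

step_arm(increments="0 0 0.58 0 0 0; 0 0 0.58 0 0 0; 0 0 0.58 0 0 0; 0 0 0.58 0 0 0; 0 0 0.58 0 0 0; 0 0 0 0 0 0; 0 0 0 0 0 0")

```text
t: 3.65
tool_pos: [0.4834, 0.0286, 0.0873]
tool_rot: [2.891, -1.228, -0.001]
contact_force: [0.6, -0.8, -0.3]
opening: 0.0852
```

step_arm(increments="0 0 0 0 0 0; 0 0 0 0 0 0; 0 0 0 0 0 0; 0 0 0 0 0 0; 0 0 0 0 0 0; 0 0 0 0 0 0; 0 0 0 0 0 0; 0 0 0 0 0 0", fingers=-1, newtons=120)

```text
t: 4.32
tool_pos: [0.486, 0.0298, 0.0903]
tool_rot: [-2.89, 1.225, -0.007]
contact_force: [1.1, -1.1, -0.8]
opening: 0.0006
```

step_arm(increments="0 0 -1 0 0 0; 0 0 -1 0 0 0; 0 0 -1 0 0 0; 0 0 -1 0 0 0; 0 0 -1 0 0 0; 0 0 -1 0 0 0; 0 0 -1 0 0 0; 0 0 0 0 0 0; 0 0 0 0 0 0")

```text
t: 5.07
tool_pos: [0.4848, 0.0293, 0.2639]
tool_rot: [-2.891, 1.226, -0.006]
contact_force: [-1.1, 0.3, -0.1]
opening: 0.0002
```

```bash
python3 - <<'E'
from h import *
o=ctrl.get_obs();print(o["q"].round(3),o["tool_pos"],o["t"],o["contact_force"],o["wrist_torque"])
i=cam("wrist");cv2.imwrite("pics/w3.png",i["pixels"][:,:,::-1])
i=cam("side");cv2.imwrite("pics/s3.png",i["pixels"][:,:,::-1])
i=cam("top");cv2.imwrite("pics/t3.png",i["pixels"][:,:,::-1])
E
```

```text
[-0.093 -0.321  1.847 -0.     1.612  0.709] [0.48482023 0.02929415 0.26387365] 5.0667 [-1.09706697  0.32487206 -0.08108891] [-0.03270987  0.05535721  0.05511758]
```

View pics/w3.png

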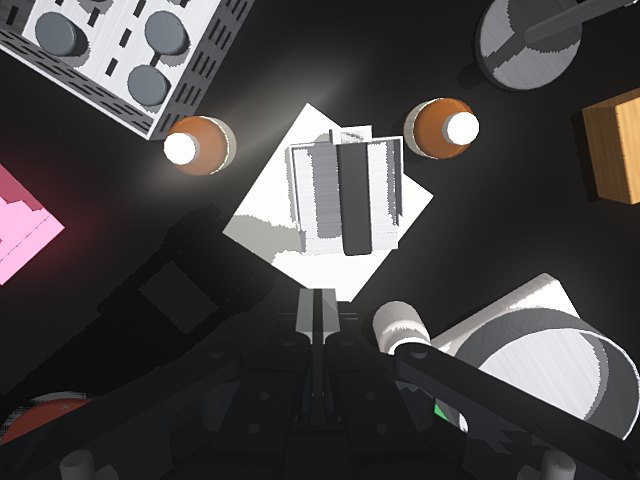

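View pics/s3.png

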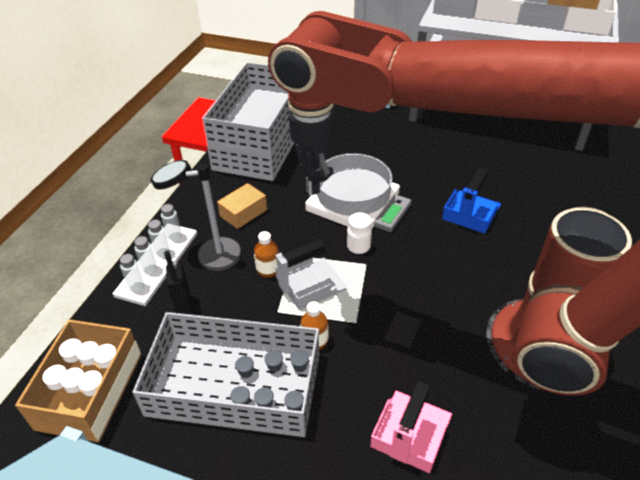

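Missed: the fingers shut fully (opening 0). Checking whether the reported TCP matches the pictures.

```bash
python3 - <<'E'
from h import *
np.set_printoptions(precision=3,suppress=True)
o=ctrl.get_obs();p=o["tool_pos"];print(p,o["q"])
for n in ["wrist","side","top"]:
    i=cam(n);print(n,i["eye"],i["orientation"],"tcp",proj(i,[p]),"grip",proj(i,[[.483,.0297,.108],[.456,.0035,.12],[.522,.069,.12]]))
    if n=="wrist":
        Rt=R.from_rotvec(o["tool_rot"]);print("cam in tool",Rt.inv().apply(np.array(i["eye"])-p),(Rt.inv()*R.from_rotvec(i["orientation"])).as_rotvec())
    else: cv2.imwrite(f"pics/{n}4.png",i["pixels"][:,:,::-1])
E
```

```text
[0.483 0.029 0.26 ] [-0.093 -0.32   1.852 -0.     1.612  0.709]
wrist [0.533 0.077 0.434] [ 2.658 -1.125 -0.159] tcp [[317.183 283.301]] grip [[317.481 215.347]
 [317.478 262.492]
 [316.036 148.304]]
cam in tool [ 0.    -0.069 -0.174] [-0.272 -0.001 -0.001]
side [0.182 0.817 0.998] [-0.458  2.733 -1.133] tcp [[314.196 205.819]] grip [[315.886 260.856]
 [332.126 251.249]
 [291.357 265.674]]
top [ 0.407 -0.033  1.119] [-2.168  2.207 -0.073] tcp [[281.744 241.824]] grip [[286.601 247.741]
 [298.176 259.213]
 [268.479 230.281]]
```

View pics/top4.png

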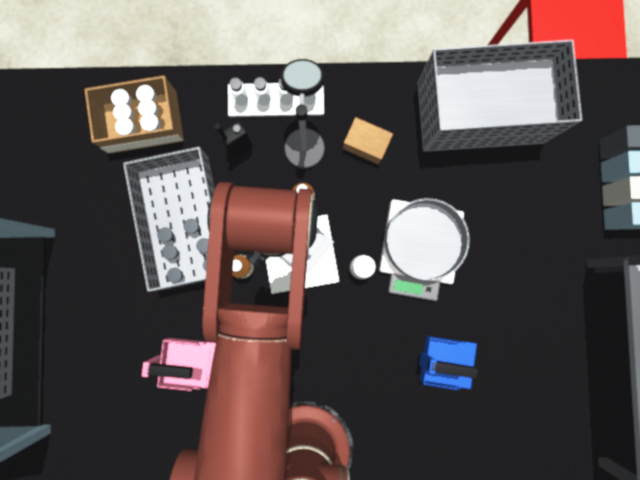

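```bash
python3 - <<'E'
from h import *
i=cam("wrist");crop(i,220,460,100,340,2.5,"c5.png")
i=cam("side");crop(i,250,390,220,340,5,"c6.png")
E
```

```text
(no output)
```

View pics/c5.png

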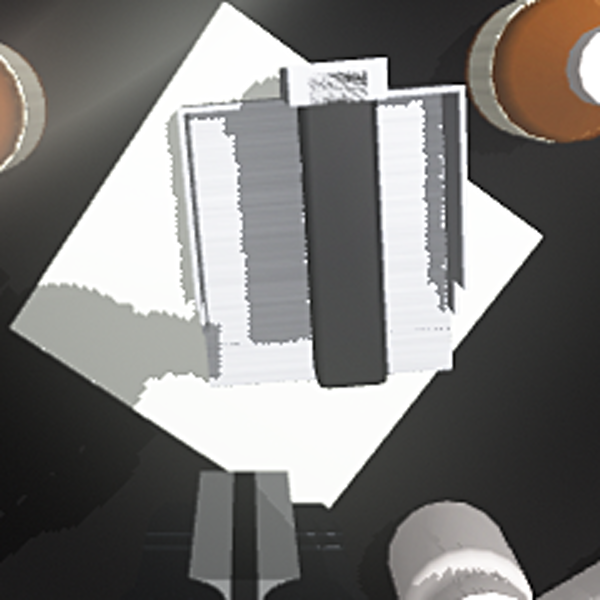

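View pics/c6.png

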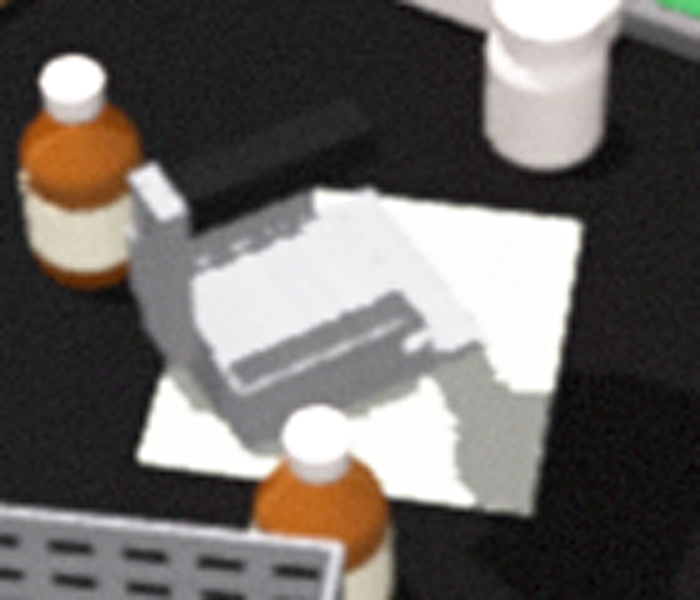

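```bash
python3 - <<'E'
from h import *
np.set_printoptions(precision=4,suppress=True)
i=cam("wrist")
b=unproj(i,(np.array([(301,105),(376,101),(386,378),(317,380)],float)+.5)/2.5-.5+[220,100],.12)
r=(b[0]+b[1])/2;f=(b[2]+b[3])/2;d=f-r;print(b,np.linalg.norm(d),np.arctan2(d[1],d[0]),np.linalg.norm(b[0]-b[1]),np.linalg.norm(b[2]-b[3]))
u=d/np.linalg.norm(d);print("grip from rear",r+u*.055,"from front",f-u*.038)
for c,z in (((316,280),0),):pass
# mat corners check
print(unproj(i,(np.array([(225,2),(543,236),(12,327)],float)+.5)/2.5-.5+[220,100],.003))
# bottle2 cap top
i=cam("side");print("bottle2 cap side", (75/5+250,75/5+220),proj(i,[[.614,-.0095,.11]]))
E
```

```text
[[ 0.539   0.0591  0.12  ]
 [ 0.5559  0.0433  0.12  ]
 [ 0.4964 -0.0234  0.12  ]
 [ 0.4799 -0.0075  0.12  ]] 0.08921135726633235 -2.2979907554773766 0.023104330379993068 0.02291236021446059
grip from rear [0.5109 0.0101 0.12  ] from front [0.5134 0.0129 0.12  ]
[[ 0.5483  0.1038  0.003 ]
 [ 0.5753 -0.0632  0.003 ]
 [ 0.3821  0.0771  0.003 ]]
bottle2 cap side (265.0, 235.0) [[265.4505 234.0683]]
```

```bash
python3 - <<'E'
from h import *
i=cam("side");crop(i,250,390,130,250,5,"c7.png")
E
```

```text
(no output)
```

View pics/c7.png

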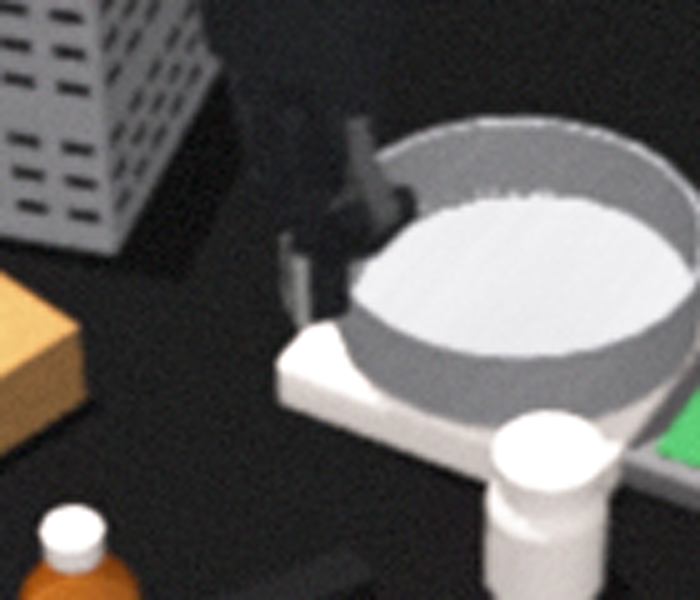

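The pads show in the wrist view at (318,288) to (318,332), and in the side view the tip is at (315,195) where TCP projects to (314,206). Both views put the real tips about 30–37 mm behind the reported TCP. That explains the slip: the pads only caught the bar's top. The scoop slid to about (0.512, 0.0115) with yaw -2.30. I'll triangulate this while hovering low over the new pose with the fingers half open.

```bash
python3 - <<'E'
from h import *
plan([.512,.0115,.13],scoopR(-2.30,0,1),6)
E
```

```text
world d [ 0.0282 -0.0179 -0.1319] rot tool [ 0.     0.    -0.073] min rows 5.442292029433746
0.22 -0.05 0.88 0.00 0.00 -0.12; 0.22 -0.05 0.88 0.00 0.00 -0.12; 0.22 -0.05 0.88 0.00 0.00 -0.12; 0.22 -0.04 0.88 0.00 0.00 -0.12; 0.22 -0.04 0.88 0.00 0.00 -0.12; 0.22 -0.04 0.88 0.00 0.00 -0.12
```

step_arm(increments="0.22 -0.05 0.88 0 0 -0.12; 0.22 -0.05 0.88 0 0 -0.12; 0.22 -0.05 0.88 0 0 -0.12; 0.22 -0.04 0.88 0 0 -0.12; 0.22 -0.04 0.88 0 0 -0.12; 0.22 -0.04 0.88 0 0 -0.12; 0 0 0 0 0 0; 0 0 0 0 0 0", fingers=0.3)

```text
t: 6.28
tool_pos: [0.5112, 0.0113, 0.129]
tool_rot: [2.934, -1.122, -0.005]
contact_force: [-0.3, 0.4, 0.8]
opening: 0.0557
```

```bash
python3 - <<'E'
from h import *
o=ctrl.get_obs();print(o["tool_pos"],o["opening"])
i=cam("wrist");cv2.imwrite("pics/w5.png",i["pixels"][:,:,::-1]);print(i["eye"],i["orientation"])
plan([.512,.0115,.06],scoopR(-2.30,0,1),4)
i=cam("side");crop(i,240,380,180,310,5,"s5.png")
E
```

```text
[0.51116514 0.01130032 0.12900236] 0.05569750690084497
[0.55808767 0.06256287 0.30276862] [ 2.6941606  -1.02857535 -0.1463915 ]
world d [-0.0003  0.0003 -0.0708] rot tool [-0.     0.    -0.001] min rows 2.8308966950136947
-0.00 0.00 0.71 -0.00 0.00 -0.00; -0.00 0.00 0.71 -0.00 0.00 -0.00; -0.00 0.00 0.71 -0.00 0.00 -0.00; -0.00 0.00 0.71 -0.00 0.00 -0.00
```

View pics/w5.png

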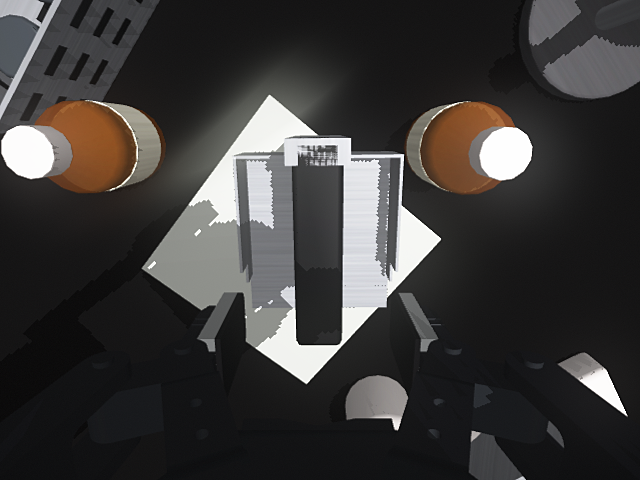

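View pics/s5.png

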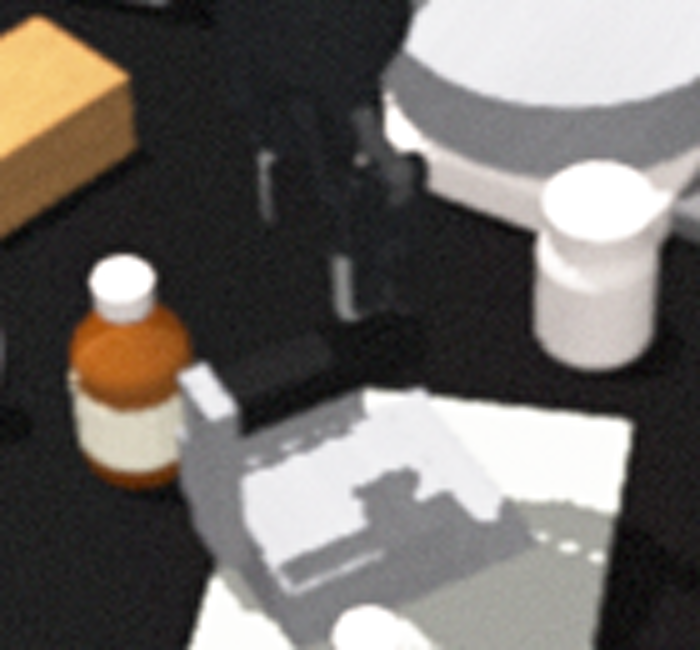

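Pad tips are in the wrist view at (242,293) and (402,293), with the bar centred at x=319. From the known opening, the tip depth comes out about 46 mm behind the reported TCP (38 mm when shut), so tips really are at z≈0.175. Descending so the pads really span the bar (reported z ≈ 0.052).

step_arm(increments="0 0 0.77 0 0 0; 0 0 0.77 0 0 0; 0 0 0.77 0 0 0; 0 0 0.77 0 0 0; 0 0 0 0 0 0; 0 0 0 0 0 0")

```text
t: 6.88
tool_pos: [0.5124, 0.0113, 0.0541]
tool_rot: [-2.935, 1.121, -0.0]
contact_force: [0.8, -0.0, 0.5]
opening: 0.0553
```

```bash
python3 - <<'E'
from h import *
o=ctrl.get_obs();print(o["tool_pos"],o["opening"],o["contact_force"])
i=cam("wrist");cv2.imwrite("pics/w6.png",i["pixels"][:,:,::-1])
i=cam("side");crop(i,240,380,180,310,5,"s6.png")
E
```

```text
[0.51242539 0.01131292 0.05411463] 0.05525178048765182 [ 0.8055033  -0.04567424  0.4715922 ]
```

View pics/w6.png

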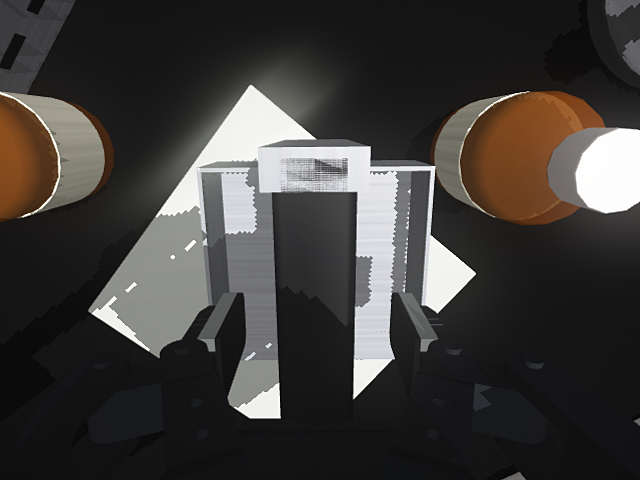

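View pics/s6.png

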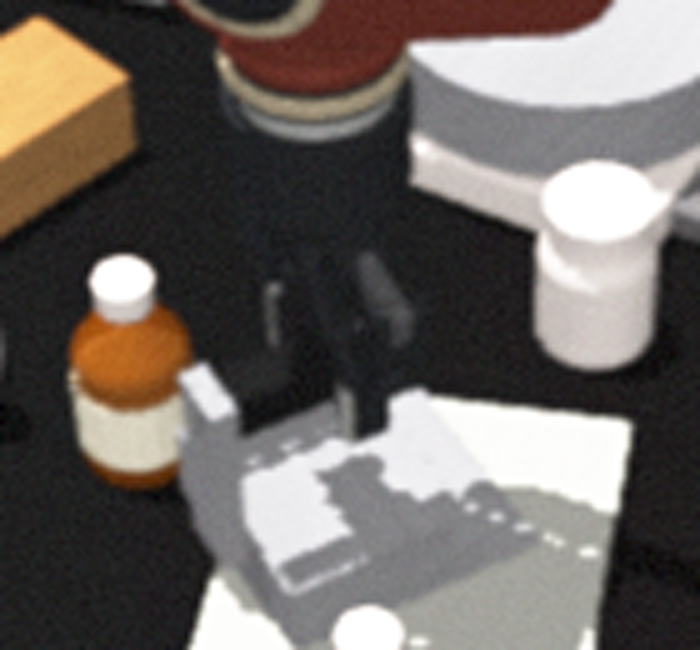

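Both pads now flank the bar (wrist: pads at x≈240 and 400, bar at 275–355). Closing.

step_arm(increments="0 0 0.1 0 0 0; 0 0 0 0 0 0; 0 0 0 0 0 0; 0 0 0 0 0 0; 0 0 0 0 0 0; 0 0 0 0 0 0; 0 0 0 0 0 0; 0 0 0 0 0 0", fingers=-1, newtons=100)

```text
t: 7.65
tool_pos: [0.5129, 0.0111, 0.0519]
tool_rot: [-2.934, 1.121, -0.002]
contact_force: [-2.4, 1.2, 6.0]
opening: 0.0232
```

Held at 23 mm, which is the bar width. Lifting and checking.

step_arm(increments="0 0 -0.8 0 0 0; 0 0 -0.8 0 0 0; 0 0 -0.8 0 0 0; 0 0 -0.8 0 0 0; 0 0 -0.8 0 0 0; 0 0 -0.8 0 0 0; 0 0 -0.8 0 0 0; 0 0 -0.8 0 0 0; 0 0 0 0 0 0; 0 0 0 0 0 0", newtons=120)

```text
t: 8.48
tool_pos: [0.5125, 0.0112, 0.2108]
tool_rot: [-2.934, 1.121, -0.002]
contact_force: [-1.0, 0.8, -2.5]
opening: 0.0228
```

```bash
python3 - <<'E'
from h import *
o=ctrl.get_obs();print(o["q"].round(3),o["tool_pos"],o["opening"],o["contact_force"])
i=cam("wrist");cv2.imwrite("pics/w7.png",i["pixels"][:,:,::-1]);np.save("w7.npy",i["eye"])
i=cam("side");cv2.imwrite("pics/s7.png",i["pixels"][:,:,::-1])
E
```

```text
[-0.123 -0.228  1.858 -0.     1.51   0.607] [0.51252375 0.0111549  0.2108231 ] 0.022771608818630103 [-1.02914439  0.81648981 -2.52744312]
```

View pics/w7.png

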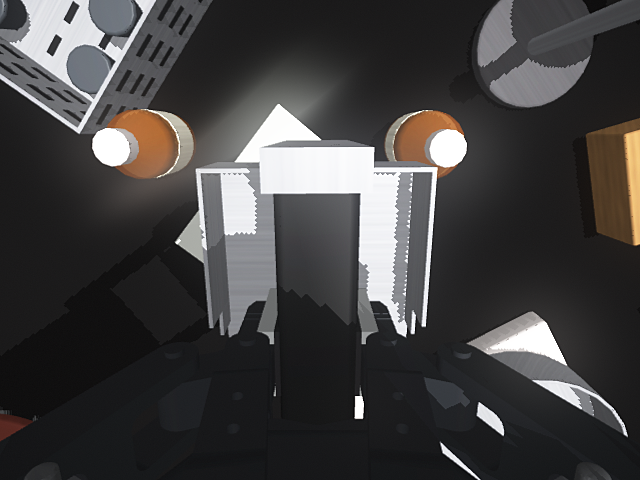

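View pics/s7.png

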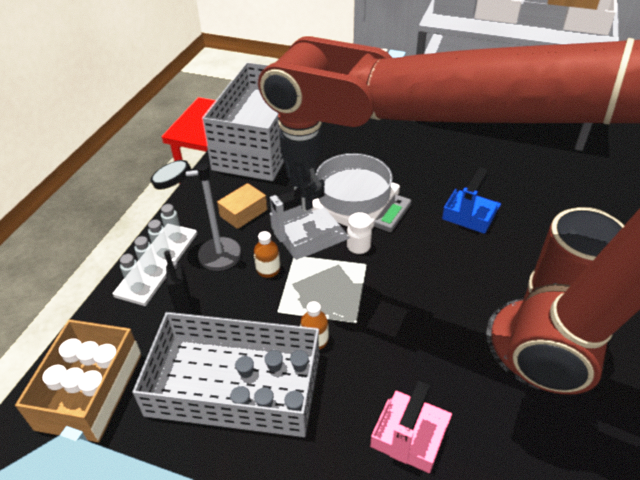

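The scoop is held level (2.5 N, matching 250 g), with the bottles undisturbed. Planning the move over the empty half of the tray, mouth towards the robot.

```bash
cat >> h.py <<'E'
TC=np.array([.5587,.2917]);TY=.195;OFF=.056
def tw(x,y): c,s=np.cos(TY),np.sin(TY);return TC+[c*x-s*y,s*x+c*y]
def tcp_for(G,Rt): return np.array(G)+OFF*Rt.apply([0,0,1])
def state():
    o=ctrl.get_obs();Rm=R.from_rotvec(o["tool_rot"]);P=np.array(o["tool_pos"]);M=Rm.as_matrix()
    G=P-OFF*M[:,2];f=M[:,1];w=G[:2]-TC;c,s=np.cos(TY),np.sin(TY)
    print("t",round(o["t"],2),"G",G.round(4),"tray",(c*w[0]+s*w[1]).round(4),(-s*w[0]+c*w[1]).round(4),"yaw",np.arctan2(f[1],f[0]).round(3),"pitchdown",np.arcsin(-f[2]).round(3),"op",round(o["opening"],4),"F",np.round(o["contact_force"],1),"q",np.round(o["q"],2))
E
python3 - <<'E'
from h import *
state()
i=cam("top");print("radio",unproj(i,[(238,130),(222,128)],.15))
Rt=scoopR(-2.947,0,1);P=tcp_for([*tw(.077,.012),.31],Rt);print(P)
plan(P,Rt,14)
E
```

```text
t 8.58 G [0.5113 0.0113 0.2644] tray -0.1008 -0.2659 yaw -2.301 pitchdown -0.002 op 0.0225 F [-0.3 -0.2 -3. ] q [-0.12 -0.23  1.86 -0.    1.51  0.61]
radio [[0.74197401 0.13075428 0.15      ]
 [0.74709645 0.16600661 0.15      ]]
[0.63191547 0.3183926  0.254     ]
world d [0.121 0.307 0.046] rot tool [0.003 0.002 0.646] min rows 13.32789365157359
-0.33 -0.88 -0.13 0.00 0.00 0.46; -0.37 -0.87 -0.13 0.00 0.00 0.46; -0.41 -0.85 -0.13 0.00 0.00 0.46; -0.45 -0.83 -0.13 0.00 0.00 0.46; -0.48 -0.81 -0.13 0.00 0.00 0.46; -0.52 -0.79 -0.13 0.00 0.00 0.46; -0.56 -0.76 -0.13 0.00 0.00 0.46; -0.59 -0.73 -0.13 0.00 0.00 0.46; -0.62 -0.71 -0.13 0.00 0.00 0.46; -0.66 -0.68 -0.13 0.00 0.00 0.46; -0.69 -0.65 -0.13 0.00 0.00 0.46; -0.72 -0.61 -0.13 0.00 0.00 0.46; -0.74 -0.58 -0.13 0.00 0.00 0.46; -0.77 -0.54 -0.13 0.00 0.00 0.46
```

step_arm(increments="-0.33 -0.88 -0.13 0 0 0.46; -0.37 -0.87 -0.13 0 0 0.46; -0.41 -0.85 -0.13 0 0 0.46; -0.45 -0.83 -0.13 0 0 0.46; -0.48 -0.81 -0.13 0 0 0.46; -0.52 -0.79 -0.13 0 0 0.46; -0.56 -0.76 -0.13 0 0 0.46; -0.59 -0.73 -0.13 0 0 0.46; -0.62 -0.71 -0.13 0 0 0.46; -0.66 -0.68 -0.13 0 0 0.46; -0.69 -0.65 -0.13 0 0 0.46; -0.72 -0.61 -0.13 0 0 0.46")

```text
t: 9.63
tool_pos: [0.615, 0.2757, 0.247]
tool_rot: [2.513, -1.879, -0.004]
contact_force: [0.1, -0.1, -2.2]
opening: 0.0227
```

step_arm(increments="-0.74 -0.58 -0.13 0 0 0.46; -0.77 -0.54 -0.13 0 0 0.46; 0 0 0 0 0 0; 0 0 0 0 0 0; 0 0 0 0 0 0")

```text
t: 10.05
tool_pos: [0.632, 0.318, 0.254]
tool_rot: [2.427, -1.99, -0.002]
contact_force: [0.3, 0.3, -3.4]
opening: 0.0232
```

```bash
python3 - <<'E'
from h import *
state()
i=cam("wrist");cv2.imwrite("pics/w8.png",i["pixels"][:,:,::-1])
q=[[*tw(x,y),.085] for x,y in [(.153,.0905),(.153,-.0905),(-.153,-.0905),(-.153,.0905)]];print(proj(i,q))
i=cam("top");cv2.imwrite("pics/t8.png",i["pixels"][:,:,::-1])
print(proj(i,q))
Rt=scoopR(-2.947,0,1);P=tcp_for([*tw(.077,.012),.22],Rt);plan(P,Rt,4)
E
```

```text
t 10.05 G [0.6321 0.318  0.31  ] tray 0.0772 0.0116 yaw -2.944 pitchdown -0.003 op 0.0232 F [ 0.3  0.3 -3.4] q [ 0.36  0.22  1.34 -0.    1.58  1.73]
[[222.7654406  120.26387512]
 [441.59746731 120.93113598]
 [415.57079467 429.05461395]
 [241.04056588 428.63804881]]
[[123.54279991 162.60850808]
 [199.39590725 146.58562891]
 [225.20430845 274.20209604]
 [147.94542188 290.84803072]]
world d [-0.0003  0.0009 -0.091 ] rot tool [ 0.002 -0.001  0.002] min rows 3.639387384086202
-0.01 -0.00 0.91 0.00 -0.00 0.00; -0.01 -0.00 0.91 0.00 -0.00 0.00; -0.01 0.00 0.91 0.00 -0.00 0.00; -0.01 0.00 0.91 0.00 -0.00 0.00
```

View pics/w8.png

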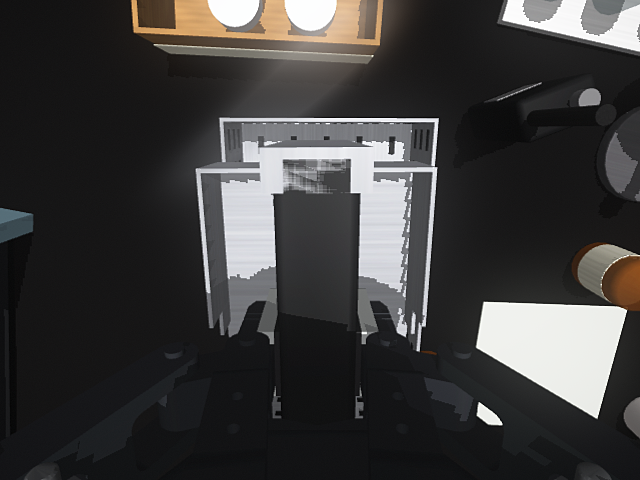

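View pics/t8.png

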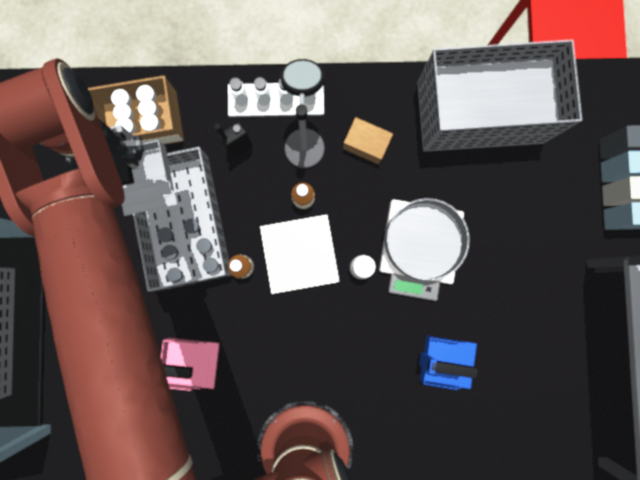

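```bash
python3 - <<'E'
from h import *
Rt=scoopR(-2.947,0,1);P=tcp_for([*tw(.072,.013),.113],Rt);plan(P,Rt,9)
E
```

```text
world d [-0.0054  0.0009 -0.198 ] rot tool [ 0.002 -0.001  0.002] min rows 7.922222758660469
-0.01 0.02 0.88 0.00 -0.00 0.00; -0.01 0.02 0.88 0.00 -0.00 0.00; -0.01 0.02 0.88 0.00 -0.00 0.00; -0.01 0.02 0.88 0.00 -0.00 0.00; -0.01 0.02 0.88 0.00 -0.00 0.00; -0.01 0.02 0.88 0.00 -0.00 0.00; -0.01 0.02 0.88 0.00 -0.00 0.00; -0.01 0.02 0.88 0.00 -0.00 0.00; -0.01 0.02 0.88 0.00 -0.00 0.00
```

step_arm(increments="-0.01 0.1 0.88 0 0 0; -0.01 0.1 0.88 0 0 0; -0.01 0 0.88 0 0 0; -0.01 0 0.88 0 0 0; -0.01 0 0.88 0 0 0; -0.01 0 0.88 0 0 0; 0 0 0.88 0 0 0; 0 0 0.88 0 0 0; 0 0 0.88 0 0 0; 0 0 0 0 0 0; 0 0 0 0 0 0")

```text
t: 11.07
tool_pos: [0.6268, 0.318, 0.0575]
tool_rot: [2.427, -1.992, -0.002]
contact_force: [0.9, 0.8, -2.0]
opening: 0.0228
```

```bash
python3 - <<'E'
from h import *
state()
i=cam("wrist");cv2.imwrite("pics/w9.png",i["pixels"][:,:,::-1])
i=cam("side");crop(i,120,340,290,440,3.5,"s9.png")
E
```

```text
t 11.07 G [0.6269 0.3181 0.1135] tray 0.072 0.0127 yaw -2.946 pitchdown -0.002 op 0.0228 F [ 0.9  0.8 -2. ] q [ 0.36  0.35  1.52 -0.    1.27  1.74]
```

View pics/s9.png

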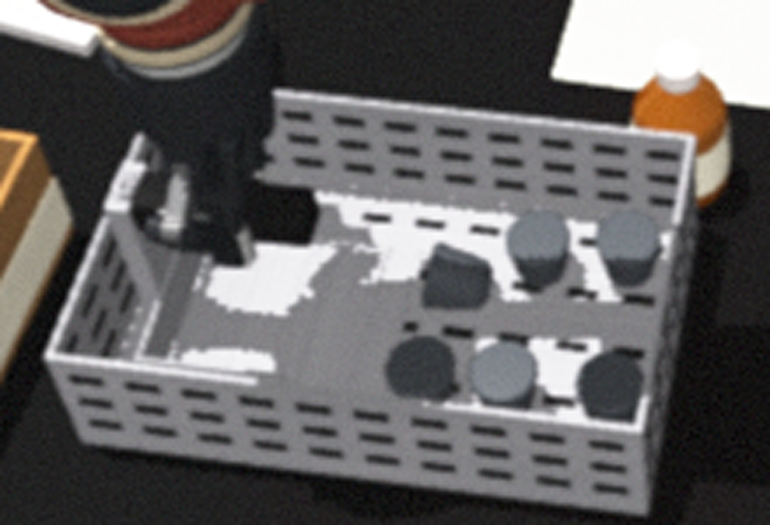

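View pics/w9.png

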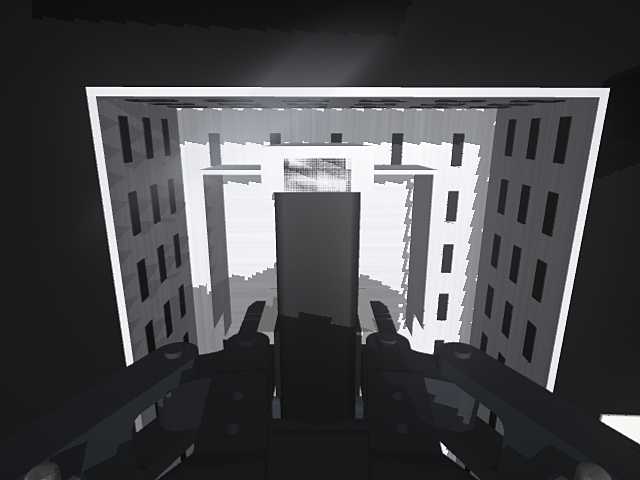

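step_arm(increments="0 0 0.08 0 0 0; 0 0 0.06 0 0 0; 0 0 0.04 0 0 0; 0 0 0 0 0 0")

```text
t: 11.5
tool_pos: [0.6274, 0.3191, 0.0538]
tool_rot: [2.429, -1.992, -0.0]
contact_force: [0.4, -0.5, -3.2]
opening: 0.0229
```

step_arm(increments="0 0 0.04 0 0 0; 0 0 0 0 0 0")

```text
t: 11.67
tool_pos: [0.6276, 0.3192, 0.0529]
tool_rot: [-2.429, 1.992, -0.0]
contact_force: [1.1, 0.2, -1.2]
opening: 0.0225
```

step_arm(increments="0 0 0.04 0 0 0; 0 0 0 0 0 0")

```text
t: 11.83
tool_pos: [0.6281, 0.3194, 0.0527]
tool_rot: [-2.428, 1.991, -0.001]
contact_force: [-1.0, 0.3, 1.1]
opening: 0.0227
```

Light floor contact (+3.5 N). Making the first scoop stroke.

step_arm(increments="0 1 0 0 0 0; 0 1 0 0 0 0; 0 0.1 0 0 0 0; 0 0 0 0 0 0")

```text
t: 12.17
tool_pos: [0.5754, 0.3089, 0.0523]
tool_rot: [-2.429, 1.991, -0.0]
contact_force: [-0.6, -0.5, -0.6]
opening: 0.0225
```

```bash
python3 - <<'E'
from h import *
state()
i=cam("side");crop(i,120,340,290,440,3.5,"s10.png")
i=cam("top");crop(i,110,250,140,300,3.5,"t10.png")
E
```

```text
t 12.17 G [0.5753 0.3089 0.1083] tray 0.0197 0.0136 yaw -2.944 pitchdown 0.0 op 0.0225 F [-0.6 -0.5 -0.6] q [ 0.38  0.24  1.66 -0.    1.24  1.75]
```

View pics/s10.png

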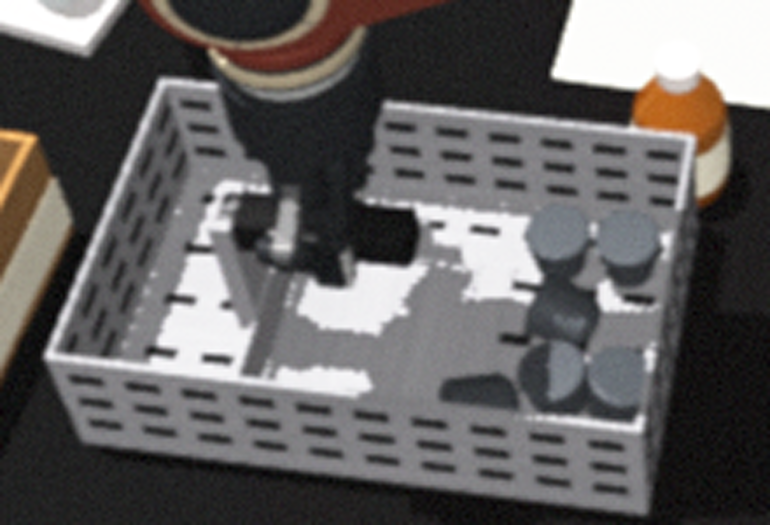

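View pics/t10.png

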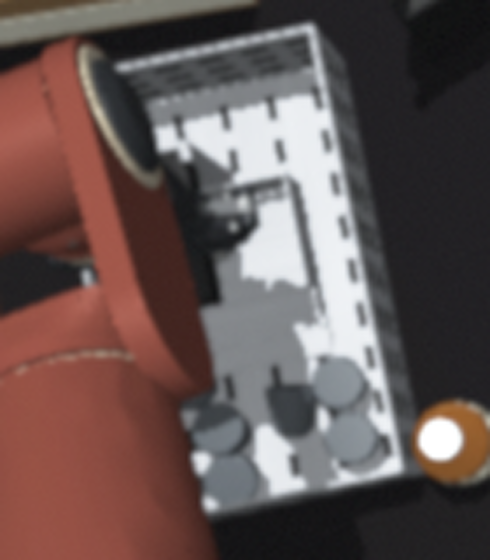

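Side view: one stopper has tipped onto the bowl (480,390) and one is lying just ahead of the lip (560,310). Continuing the stroke to the near wall with a slight shift left.

step_arm(increments="-0.1 1 0 0 0 0; -0.1 1 0 0 0 0; 0 1 0 0 0 0; 0 0.4 0 0 0 0; 0 0 0 0 0 0; 0 0 0 0 0 0")

```text
t: 12.77
tool_pos: [0.4923, 0.2972, 0.0518]
tool_rot: [-2.429, 1.992, -0.0]
contact_force: [-0.4, 0.3, -0.3]
opening: 0.023
```

```bash
python3 - <<'E'
from h import *
state()
i=cam("side");crop(i,120,340,290,440,3.5,"s11.png")
i=cam("top");crop(i,110,250,140,300,3.5,"t11.png")
E
```

```text
t 12.77 G [0.4922 0.2972 0.1078] tray -0.0641 0.0183 yaw -2.945 pitchdown 0.0 op 0.023 F [-0.4  0.3 -0.3] q [ 0.41  0.07  1.85 -0.    1.22  1.79]
```

View pics/s11.png

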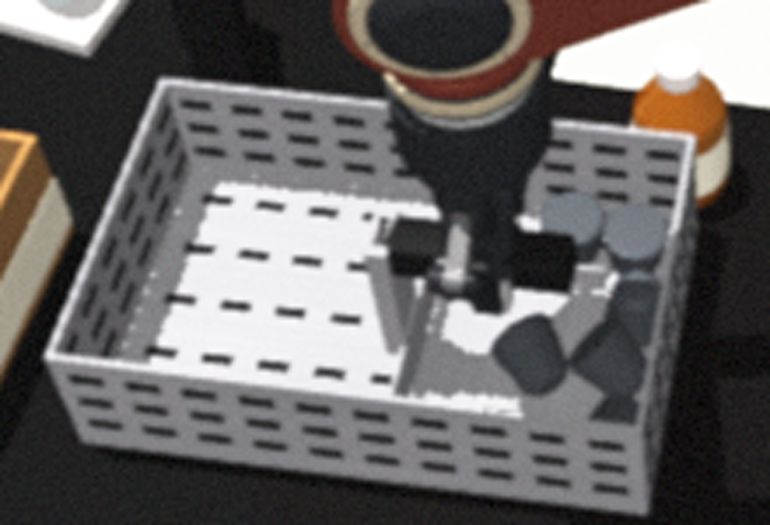

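View pics/t11.png

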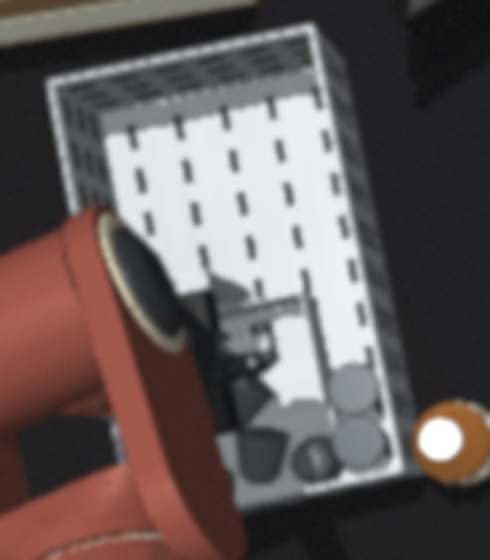

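step_arm(increments="0 0.3 0 0 0 0; 0 0.2 0 0 0 0; 0 0 0 0 0 0; 0 0 0 0 0 0")

```text
t: 13.2
tool_pos: [0.4842, 0.2957, 0.0539]
tool_rot: [-2.42, 1.989, -0.01]
contact_force: [8.2, 1.7, -1.5]
opening: 0.0223
```

```bash
python3 - <<'E'
from h import *
state()
i=cam("side");crop(i,200,350,290,420,5,"s12.png")
i=cam("top");crop(i,110,250,140,300,3.5,"t12.png")
E
```

```text
t 13.2 G [0.4836 0.2955 0.1099] tray -0.0729 0.0182 yaw -2.947 pitchdown 0.011 op 0.0223 F [ 8.2  1.7 -1.5] q [ 0.42  0.04  1.88 -0.    1.21  1.79]
```

View pics/s12.png

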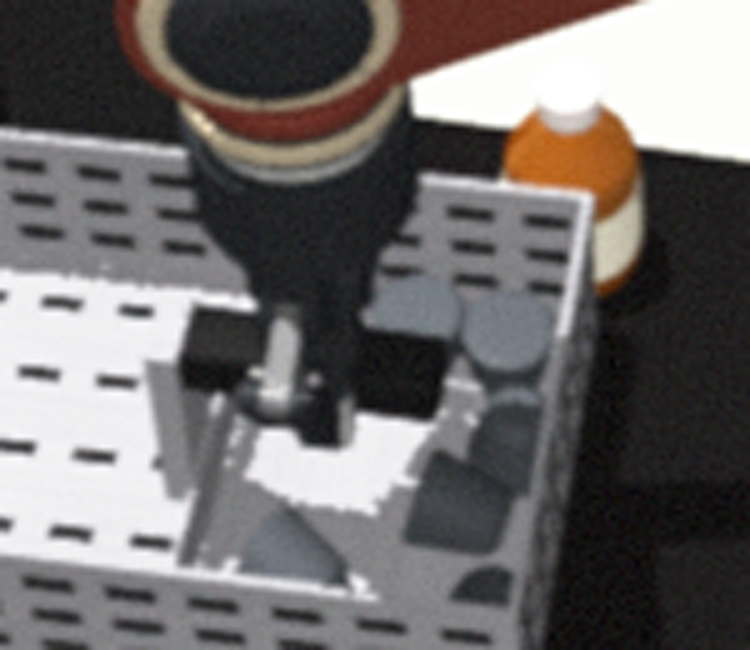

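View pics/t12.png

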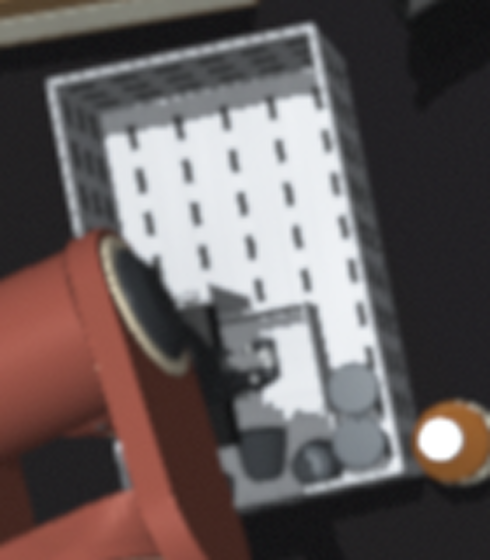

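Side view: about four stoppers are on or at the lip — rear-left (290,550), (455,505), (505,440) leaning on the wall, and (485,585). The other two stand aside. Now I'll roll the scoop mouth-up along the near wall to tip them into the bowl.

```bash
cat >> h.py <<'E'
def chain(wps):
    """wps list of (G,R) ; prints rows from the current measured pose"""
    o=ctrl.get_obs();P=np.array(o["tool_pos"]);Rc=R.from_rotvec(o["tool_rot"]);rows=[]
    for G,Rt in wps:
        Pt=tcp_for(G,Rt);t=Rc.inv().apply(Pt-P)/.025;rv=(Rc.inv()*Rt).as_rotvec()/.1
        rows.append(" ".join(f"{x:.2f}" for x in np.r_[t,rv]));P=Pt;Rc=Rt
    print("; ".join(rows))
E
python3 - <<'E'
from h import *
w=[]
for k in range(1,7):
    p=.5*k/6;c,s=np.cos(p),np.sin(p);zp=.0045+.004*k/6
    gx=-.1425+.070*c+.105*s;w.append(([*tw(gx,.018),zp+.067*s+.105*c],scoopR(TY+np.pi,-p,1)))
chain(w)
E
```

```text
0.01 -0.15 -0.23 -0.95 0.01 -0.00; -0.00 -0.11 -0.24 -0.83 0.00 0.00; -0.00 -0.07 -0.23 -0.83 0.00 -0.00; -0.00 -0.04 -0.21 -0.83 -0.00 0.00; 0.00 -0.01 -0.19 -0.83 0.00 -0.00; -0.00 0.02 -0.16 -0.83 -0.00 0.00
```

step_arm(increments="0 -0.15 -0.23 -0.95 0 0; 0 -0.11 -0.24 -0.83 0 0; 0 -0.07 -0.23 -0.83 0 0; 0 0 0 0 0 0")

```text
t: 13.63
tool_pos: [0.492, 0.2966, 0.068]
tool_rot: [2.264, -1.86, -0.244]
contact_force: [-0.2, -0.3, -3.6]
opening: 0.0225
```

```bash
python3 - <<'E'
from h import *
state()
i=cam("side");crop(i,200,350,290,420,5,"s13.png")
E
```

```text
t 13.63 G [0.5062 0.2994 0.1221] tray -0.05 0.0177 yaw -2.947 pitchdown -0.261 op 0.0225 F [-0.2 -0.3 -3.6] q [0.39 0.23 1.66 0.05 1.5  1.75]
```

View pics/s13.png

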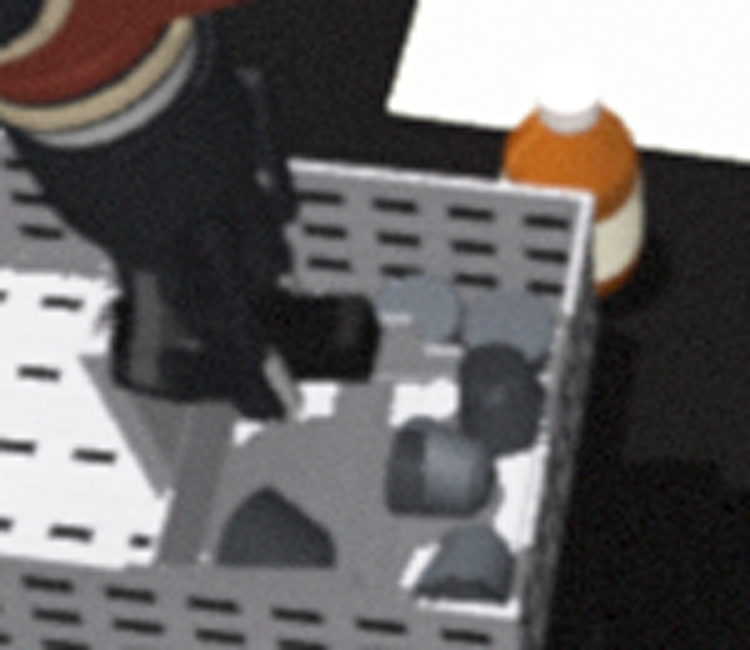

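All four are up on the tilted floor. Continuing the tilt.

step_arm(increments="0 -0.04 -0.21 -0.83 0 0; 0 -0.01 -0.19 -0.83 0 0; 0 0.02 -0.16 -0.83 0 0; 0 0 -0.16 -0.6 0 0; 0 0 0 0 0 0; 0 0 0 0 0 0; 0 0 0 0 0 0")

```text
t: 14.27
tool_pos: [0.4952, 0.2979, 0.0846]
tool_rot: [2.056, -1.686, -0.493]
contact_force: [0.1, -0.3, -3.5]
opening: 0.0227
```

```bash
python3 - <<'E'
from h import *
state()
i=cam("side");crop(i,200,350,290,420,5,"s14.png")
E
```

```text
t 14.27 G [0.5248 0.3038 0.1318] tray -0.0309 0.0185 yaw -2.945 pitchdown -0.569 op 0.0227 F [ 0.1 -0.3 -3.5] q [0.36 0.44 1.44 0.09 1.82 1.74]
```

View pics/s14.png

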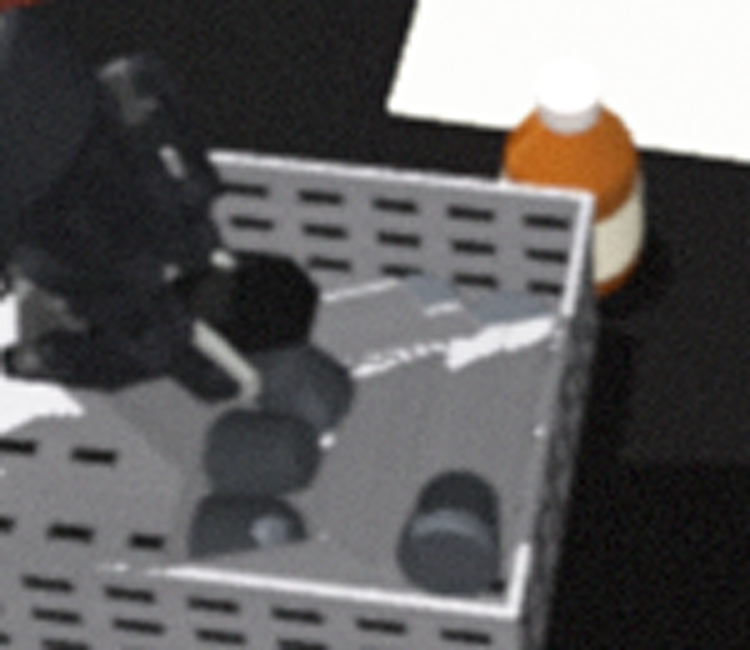

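```bash
python3 - <<'E'
from h import *
G=np.array([0,0,.1318]);w=[]
for k in range(1,5):
    w.append(([*tw(-.031+.003*k,.018),.132+.007*k],scoopR(TY+np.pi,-.569-.02*k,1)))
chain(w)
E
```

```text
0.02 0.09 -0.29 -0.20 -0.01 0.02; -0.00 0.10 -0.30 -0.20 -0.00 0.00; 0.00 0.11 -0.30 -0.20 0.00 -0.00; -0.00 0.11 -0.30 -0.20 0.00 -0.00
```

step_arm(increments="0 0.09 -0.29 -0.2 0 0; 0 0.1 -0.3 -0.2 0 0; 0 0.11 -0.3 -0.2 0 0; 0 0.11 -0.3 -0.2 0 0; 0 0 0 0 0 0; 0 0 0 0 0 0")

```text
t: 14.82
tool_pos: [0.5043, 0.2998, 0.1159]
tool_rot: [2.0, -1.64, -0.551]
contact_force: [-0.1, 0.2, -3.2]
opening: 0.0226
```

```bash
python3 - <<'E'
from h import *
state()
i=cam("side");crop(i,200,350,270,420,4,"s15.png")
i=cam("top");crop(i,110,250,140,300,3.5,"t15.png")
E
```

```text
t 14.82 G [0.5375 0.3064 0.1606] tray -0.018 0.0185 yaw -2.944 pitchdown -0.647 op 0.0226 F [-0.1  0.2 -3.2] q [0.36 0.48 1.35 0.1  1.95 1.74]
```

View pics/s15.png

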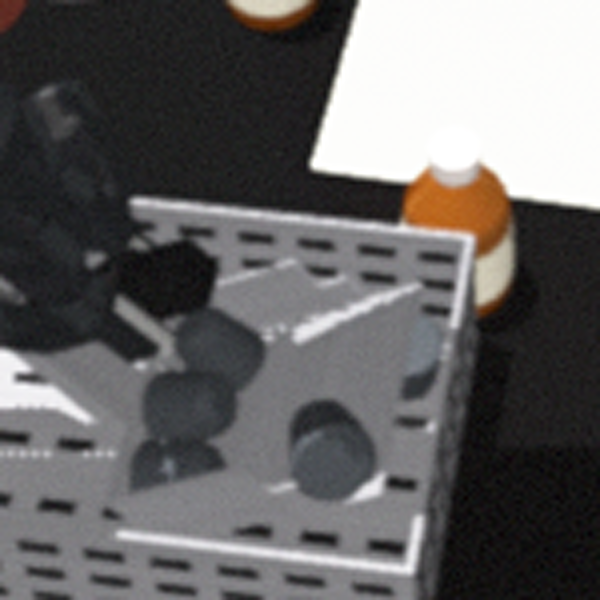

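View pics/t15.png

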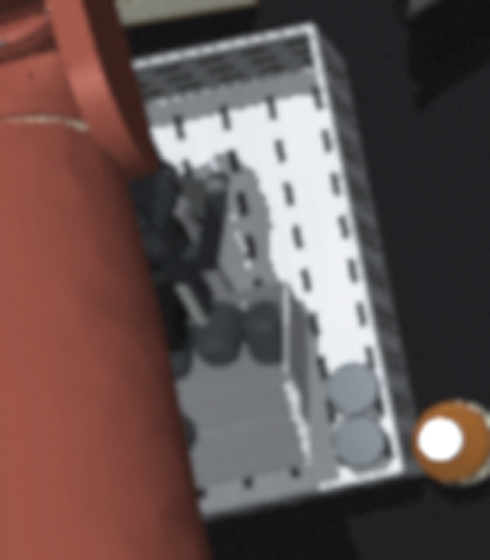

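Three stoppers sit at the rear and a fourth is caught at the front left (330,450), against the end of the side wall. I'll raise the scoop a bit and roll it right-side-down to slide that one inward while still over the tray.

step_arm(increments="0 0.3 -0.4 0 0 0; 0 0.3 -0.4 0 0.6 0; 0 0 0 0 0.8 0; 0 0 0 0 0.8 0; 0 0 0 0 0.8 0; 0 0 0 0 0.4 0; 0 0 0 0 0 0; 0 0 0 0 0 0")

```text
t: 15.58
tool_pos: [0.504, 0.3002, 0.1406]
tool_rot: [1.965, -1.429, -0.197]
contact_force: [0.3, -0.3, -2.5]
opening: 0.0229
```

```bash
python3 - <<'E'
from h import *
state()
i=cam("side");crop(i,200,350,250,420,4,"s16.png")
i=cam("top");crop(i,110,250,140,300,3.5,"t16.png")
E
```

```text
t 15.58 G [0.5317 0.3248 0.1826] tray -0.0201 0.0377 yaw -2.944 pitchdown -0.65 op 0.0229 F [ 0.3 -0.3 -2.5] q [ 0.49  0.53  1.28 -0.17  2.04  1.73]
```

View pics/s16.png

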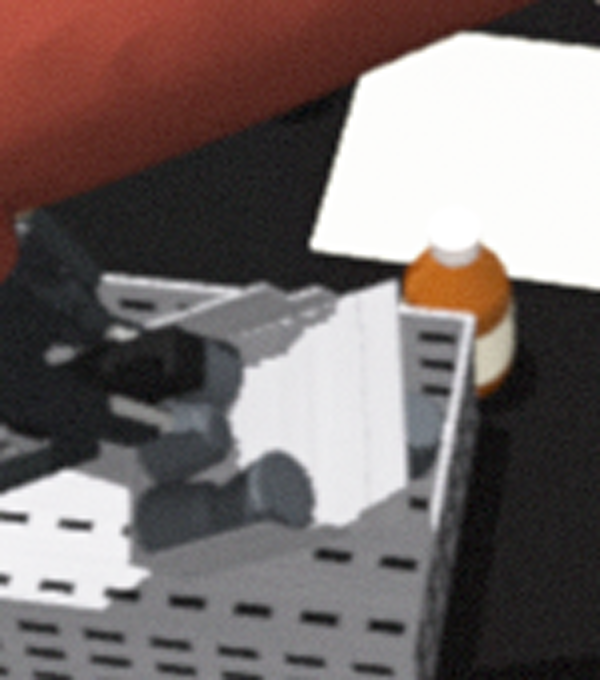

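View pics/t16.png

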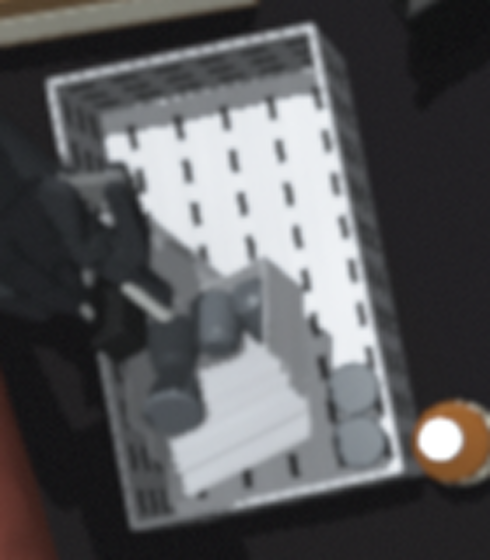

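All four stoppers are now in the bowl. Undoing the roll and lifting.

step_arm(increments="0 0.1 -0.2 0 -0.85 0; 0 0.1 -0.2 0 -0.85 0; 0 0.1 -0.2 0 -0.85 0; 0 0.1 -0.2 0 -0.85 0; 0 0 0 0 0 0")

```text
t: 16.1
tool_pos: [0.5099, 0.3014, 0.1642]
tool_rot: [1.996, -1.648, -0.553]
contact_force: [0.6, 0.0, -2.9]
opening: 0.0226
```

```bash
python3 - <<'E'
from h import *
state()
i=cam("side");crop(i,200,350,250,420,4,"s17.png")
w=[]
for k in range(1,8):
    w.append(([*tw(-.012,.02),.185+.165*k/7],scoopR(TY+np.pi,-.65+.15*k/7,1)))
chain(w)
E
```

```text
t 16.1 G [0.543  0.3078 0.2089] tray -0.0123 0.0188 yaw -2.951 pitchdown -0.646 op 0.0226 F [ 0.6  0.  -2.9] q [0.36 0.45 1.31 0.11 2.02 1.75]
-0.00 -0.05 -0.04 0.19 0.00 -0.02; -0.00 0.51 -0.76 0.21 -0.00 0.00; -0.00 0.49 -0.77 0.21 0.00 0.00; -0.00 0.47 -0.79 0.21 0.00 0.00; 0.00 0.46 -0.80 0.21 0.00 -0.00; 0.00 0.44 -0.81 0.21 -0.00 -0.00; -0.00 0.42 -0.82 0.21 0.00 0.00
```

View pics/s17.png

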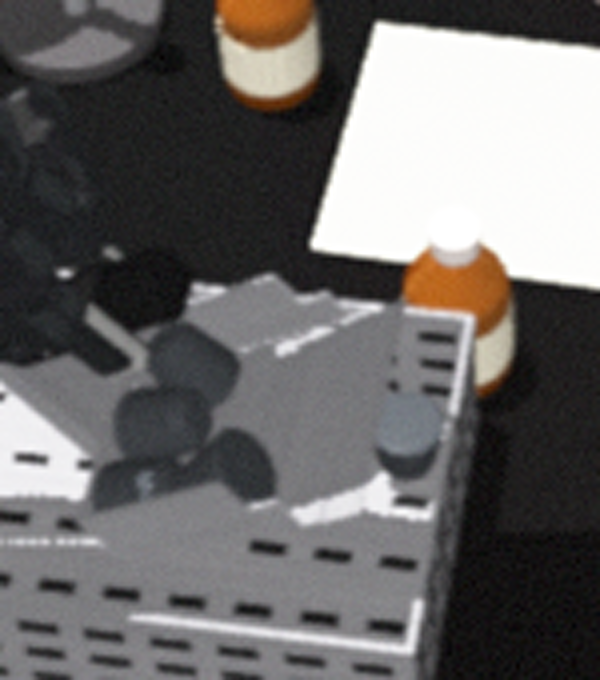

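step_arm(increments="0 0.51 -0.76 0.21 0 0; 0 0.49 -0.77 0.21 0 0; 0 0.47 -0.79 0.21 0 0; 0 0.46 -0.8 0.21 0 0; 0 0.44 -0.81 0.21 0 0; 0 0.42 -0.82 0.21 0 0; 0 0 0 0 0 0; 0 0 0 0 0 0")

```text
t: 16.82
tool_pos: [0.5172, 0.3068, 0.3022]
tool_rot: [2.092, -1.715, -0.456]
contact_force: [-0.4, -0.5, -3.6]
opening: 0.0224
```

```bash
python3 - <<'E'
from h import *
state()
i=cam("side");cv2.imwrite("pics/s18.png",i["pixels"][:,:,::-1])
# carry waypoints in polar about base: from current to above pan
G0=np.array([.543,.3078]);C=np.array([.497,-.294])
a1=np.arctan2(C[1],C[0]);rad=np.array([np.cos(a1),np.sin(a1)])
Gd=C+rad*.03
print("pan angle",a1,"yaw dump",a1+np.pi)
y0=TY+np.pi;y1=a1+np.pi
ang0,r0=np.arctan2(G0[1],G0[0]),np.hypot(*G0);ang1,r1=np.arctan2(Gd[1],Gd[0]),np.hypot(*Gd)
print(ang0,r0,ang1,r1)
n=36;w=[]
for k in range(1,n+1):
    t=k/n;a=ang0+(ang1-ang0)*t;r=r0+(r1-r0)*t
    w.append(([r*np.cos(a),r*np.sin(a),.35],scoopR(y0+(y1-y0)*t,-.48,1)))
chain(w)
E
```

```text
t 16.82 G [0.5444 0.3122 0.3509] tray -0.0101 0.0228 yaw -2.944 pitchdown -0.518 op 0.0224 F [-0.4 -0.5 -3.6] q [0.37 0.31 1.22 0.1  2.12 1.77]
pan angle -0.5341825749053843 yaw dump 2.607410078684409
0.5156883958219357 0.6241713226350599 -0.5341825749053842 0.6074469672619296
0.83 -0.17 -0.13 0.43 -0.11 0.19; 0.68 -0.17 -0.09 -0.00 -0.09 0.18; 0.68 -0.17 -0.09 -0.00 -0.09 0.18; 0.68 -0.16 -0.08 0.00 -0.09 0.18; 0.68 -0.16 -0.08 -0.00 -0.09 0.18; 0.68 -0.15 -0.08 -0.00 -0.09 0.18; 0.69 -0.14 -0.08 0.00 -0.09 0.18; 0.69 -0.14 -0.07 -0.00 -0.09 0.18; 0.69 -0.13 -0.07 0.00 -0.09 0.18; 0.69 -0.13 -0.07 0.00 -0.09 0.18; 0.69 -0.12 -0.06 0.00 -0.09 0.18; 0.69 -0.12 -0.06 0.00 -0.09 0.18; 0.69 -0.11 -0.06 -0.00 -0.09 0.18; 0.69 -0.10 -0.05 -0.00 -0.09 0.18; 0.69 -0.10 -0.05 0.00 -0.09 0.18; 0.69 -0.09 -0.05 -0.00 -0.09 0.18; 0.69 -0.09 -0.05 0.00 -0.09 0.18; 0.69 -0.08 -0.04 -0.00 -0.09 0.18; 0.69 -0.08 -0.04 0.00 -0.09 0.18; 0.69 -0.07 -0.04 0.00 -0.09 0.18; 0.69 -0.06 -0.03 0.00 -0.09 0.18; 0.69 -0.06 -0.03 0.00 -0.09 0.18; 0.69 -0.05 -0.03 -0.00 -0.09 0.18; 0.69 -0.05 -0.02 -0.00 -0.09 0.18; 0.69 -0.04 -0.02 -0.00 -0.09 0.18; 0.69 -0.04 -0.02 0.00 -0.09 0.18; 0.69 -0.03 -0.02 -0.00 -0.09 0.18; 0.69 -0.03 -0.01 -0.00 -0.09 0.18; 0.69 -0.02 -0.01 0.00 -0.09 0.18; 0.69 -0.01 -0.01 0.00 -0.09 0.18; 0.69 -0.01 -0.00 0.00 -0.09 0.18; 0.69 -0.00 -0.00 0.00 -0.09 0.18; 0.69 0.00 0.00 -0.00 -0.09 0.18; 0.69 0.01 0.00 0.00 -0.09 0.18; 0.69 0.01 0.01 0.00 -0.09 0.18; 0.69 0.02 0.01 -0.00 -0.09 0.18
```

View pics/s18.png

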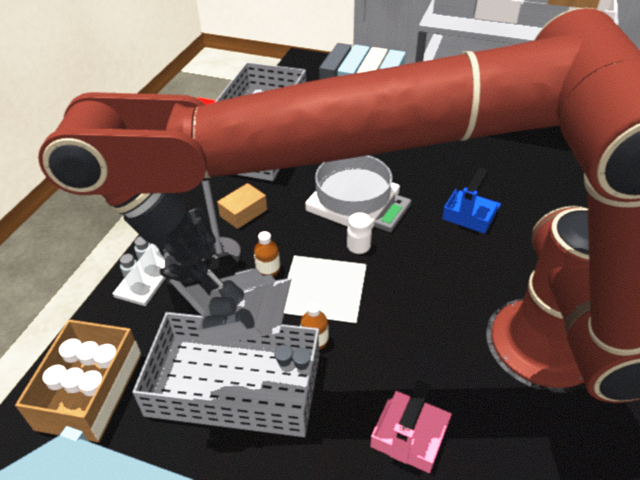

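Four dark stoppers are in the tilted bowl at about px (225,300), two remain standing in the tray, and everything else is untouched. Carrying it to the pan.

step_arm(increments="0.4 -0.1 -0.05 0.1 -0.05 0.1; 0.68 -0.17 -0.09 0 -0.09 0.18; 0.68 -0.17 -0.09 0 -0.09 0.18; 0.68 -0.16 -0.08 0 -0.09 0.18; 0.68 -0.16 -0.08 0 -0.09 0.18; 0.68 -0.15 -0.08 0 -0.09 0.18; 0.69 -0.14 -0.08 0 -0.09 0.18; 0.69 -0.14 -0.07 0 -0.09 0.18; 0.69 -0.13 -0.07 0 -0.09 0.18; 0.69 -0.13 -0.07 0 -0.09 0.18; 0.69 -0.12 -0.06 0 -0.09 0.18; 0.69 -0.12 -0.06 0 -0.09 0.18")

```text
t: 17.87
tool_pos: [0.5811, 0.1119, 0.296]
tool_rot: [1.89, -1.969, -0.508]
contact_force: [-0.0, -0.2, -3.2]
opening: 0.0224
```

step_arm(increments="0.69 -0.11 -0.06 0 -0.09 0.18; 0.69 -0.1 -0.05 0 -0.09 0.18; 0.69 -0.1 -0.05 0 -0.09 0.18; 0.69 -0.09 -0.05 0 -0.09 0.18; 0.69 -0.09 -0.05 0 -0.09 0.18; 0.69 -0.08 -0.04 0 -0.09 0.18; 0.69 -0.08 -0.04 0 -0.09 0.18; 0.69 -0.07 -0.04 0 -0.09 0.18; 0.69 -0.06 -0.03 0 -0.09 0.18; 0.69 -0.06 -0.03 0 -0.09 0.18; 0.69 -0.05 -0.03 0 -0.09 0.18; 0.69 -0.05 -0.02 0 -0.09 0.18")

```text
t: 18.87
tool_pos: [0.5767, -0.0955, 0.2988]
tool_rot: [1.655, -2.209, -0.559]
contact_force: [-0.0, -0.4, -3.9]
opening: 0.0228
```

```bash
python3 - <<'E'
from h import *
state()
i=cam("side");cv2.imwrite("pics/s19.png",i["pixels"][:,:,::-1])
E
```

```text
t 18.87 G [ 0.6034 -0.1019  0.3476] tray -0.0324 -0.3948 yaw 2.85 pitchdown -0.513 op 0.0228 F [-0.  -0.4 -3.9] q [-0.28  0.29  1.25 -0.02  2.11  1.57]
```

View pics/s19.png

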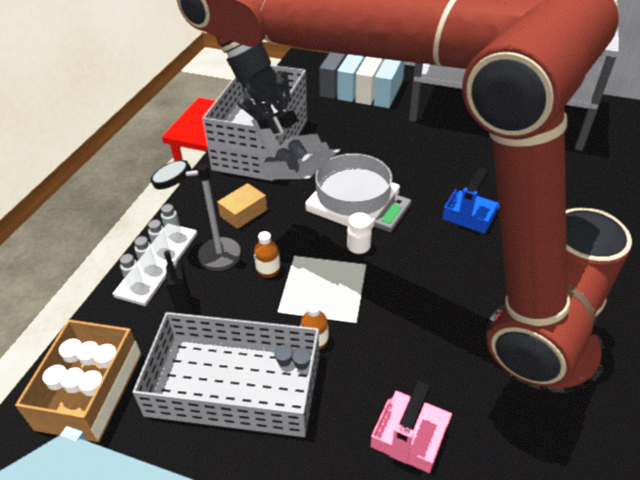

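```bash
cat >> h.py <<'E'
PC=np.array([.497,-.294]);PA=np.arctan2(PC[1],PC[0]);PR=np.hypot(*PC)
def pan(d,zl,th):
    c,s=np.cos(th),np.sin(th);r=PR+d+.070*c-.105*s;z=zl+.070*s+.105*c
    return ([r*np.cos(PA),r*np.sin(PA),z],scoopR(PA+np.pi,th,1))
E
python3 - <<'E'
from h import *
o=ctrl.get_obs();Rc=R.from_rotvec(o["tool_rot"])
G0=np.array(o["tool_pos"])-OFF*Rc.as_matrix()[:,2]
G1,R1=pan(.045,.20,-.5);G1=np.array(G1);print(G1)
n=12
rel=(Rc.inv()*R1).as_rotvec()
chain([(G0+(G1-G0)*k/n,Rc*R.from_rotvec(rel*k/n)) for k in range(1,n+1)])
E
```

```text
[ 0.63193    -0.37381775  0.25858638]
0.80 -0.46 0.11 0.01 -0.12 0.17; 0.79 -0.47 0.10 0.01 -0.12 0.17; 0.78 -0.49 0.09 0.01 -0.12 0.17; 0.78 -0.50 0.08 0.01 -0.12 0.17; 0.77 -0.51 0.07 0.01 -0.12 0.17; 0.76 -0.53 0.06 0.01 -0.12 0.17; 0.75 -0.54 0.05 0.01 -0.12 0.17; 0.74 -0.55 0.04 0.01 -0.12 0.17; 0.73 -0.57 0.04 0.01 -0.12 0.17; 0.72 -0.58 0.03 0.01 -0.12 0.17; 0.71 -0.59 0.02 0.01 -0.12 0.17; 0.70 -0.60 0.01 0.01 -0.12 0.17
```

step_arm(increments="0.8 -0.46 0.11 0.01 -0.12 0.17; 0.79 -0.47 0.1 0.01 -0.12 0.17; 0.78 -0.49 0.09 0.01 -0.12 0.17; 0.78 -0.5 0.08 0.01 -0.12 0.17; 0.77 -0.51 0.07 0.01 -0.12 0.17; 0.76 -0.53 0.06 0.01 -0.12 0.17; 0.75 -0.54 0.05 0.01 -0.12 0.17; 0.74 -0.55 0.04 0.01 -0.12 0.17; 0.73 -0.57 0.04 0.01 -0.12 0.17; 0.72 -0.58 0.03 0.01 -0.12 0.17; 0.71 -0.59 0.02 0.01 -0.12 0.17; 0.7 -0.6 0.01 0.01 -0.12 0.17")

```text
t: 19.92
tool_pos: [0.6121, -0.3556, 0.2085]
tool_rot: [1.413, -2.453, -0.629]
contact_force: [-0.0, 0.2, -3.4]
opening: 0.0229
```

```bash
python3 - <<'E'
from h import *
state()
i=cam("side");crop(i,180,440,80,270,3,"s20.png")
i=cam("top");cv2.imwrite("pics/t20.png",i["pixels"][:,:,::-1])
ths=np.linspace(-.5,.8,18)[1:]
w=[pan(.045,np.interp(t,[-.5,0,.4,.8],[.20,.125,.095,.088]),t) for t in ths]
chain(w)
E
```

```text
t 19.92 G [ 0.6351 -0.3693  0.2576] tray -0.0531 -0.6633 yaw 2.618 pitchdown -0.499 op 0.0229 F [-0.   0.2 -3.4] q [-0.61  0.61  0.98 -0.04  2.05  1.47]
0.12 0.02 0.09 0.78 0.02 0.06; 0.00 -0.03 0.21 0.76 0.00 -0.00; 0.00 0.00 0.22 0.76 -0.00 0.00; -0.00 0.04 0.23 0.76 0.00 0.00; -0.00 0.07 0.24 0.76 0.00 -0.00; 0.00 0.10 0.25 0.76 0.00 0.00; -0.00 0.14 0.14 0.76 0.00 0.00; 0.00 0.17 0.02 0.76 0.00 -0.00; 0.00 0.18 0.02 0.76 -0.00 -0.00; 0.00 0.20 0.02 0.76 0.00 0.00; -0.00 0.22 0.01 0.76 -0.00 0.00; -0.00 0.22 -0.03 0.76 0.00 0.00; 0.00 0.18 -0.16 0.76 0.00 -0.00; -0.00 0.18 -0.16 0.76 -0.00 -0.00; 0.00 0.19 -0.16 0.76 0.00 0.00; -0.00 0.19 -0.17 0.76 0.00 -0.00; -0.00 0.19 -0.17 0.76 0.00 0.00
```

View pics/s20.png

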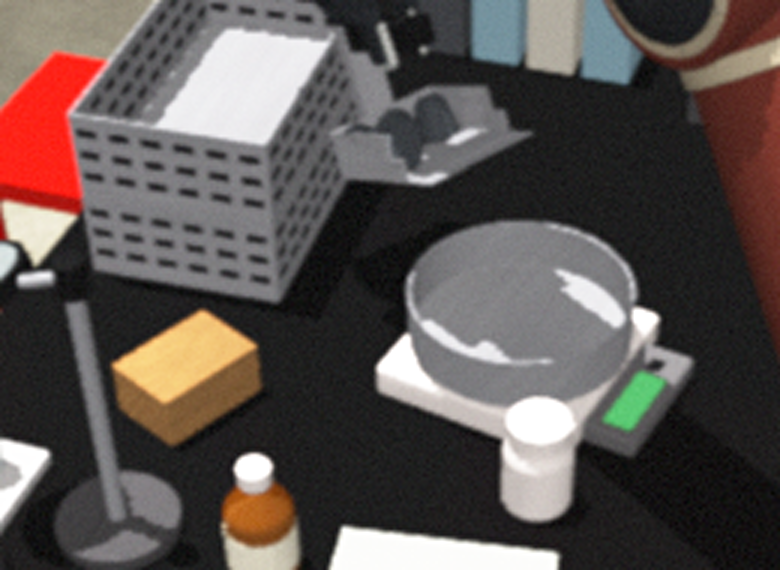

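View pics/t20.png

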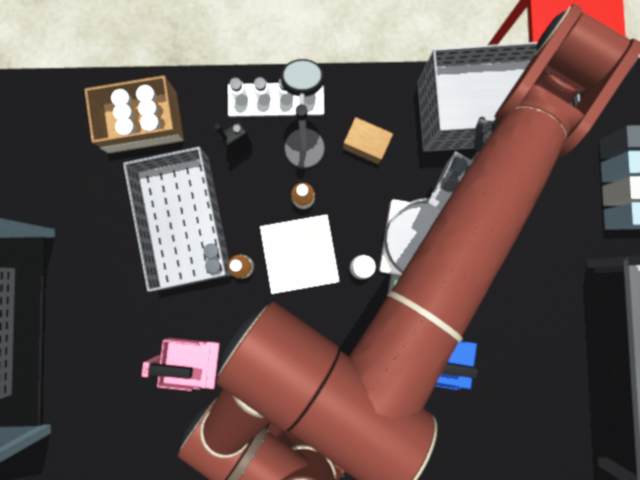

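```bash
python3 - <<'E'
from h import *
i=cam("side");o=ctrl.get_obs();M=R.from_rotvec(o["tool_rot"]).as_matrix();G=np.array(o["tool_pos"])-OFF*M[:,2]
L=[G+.07*M[:,1]+s*.055*M[:,0]+.105*M[:,2] for s in(-1,1)];print(np.array(L).round(3),(proj(i,L)-[180,80])*3)
E
```

```text
[[ 0.566 -0.266  0.198]
 [ 0.51  -0.361  0.198]] [[432.49421426 178.98023599]
 [535.3138033  127.20767001]]
```

The lip corners match their projection within 2 px. Levelling and then tipping.

step_arm(increments="0.12 0.02 0.09 0.78 0.02 0.06; 0 -0.03 0.21 0.76 0 0; 0 0 0.22 0.76 0 0; 0 0.04 0.23 0.76 0 0; 0 0.07 0.24 0.76 0 0; 0 0.1 0.25 0.76 0 0; 0 0.14 0.14 0.76 0 0; 0 0.17 0.02 0.76 0 0; 0 0.18 0.02 0.76 0 0; 0 0 0 0 0 0")

```text
t: 20.9
tool_pos: [0.585, -0.3397, 0.1736]
tool_rot: [-1.513, 2.636, -0.241]
contact_force: [-0.4, 1.3, -4.8]
opening: 0.0227
```

```bash
python3 - <<'E'
from h import *
state()
i=cam("side");crop(i,240,440,80,230,4,"s21.png")
ths=np.linspace(.188,.85,10)[1:]
w=[pan(.045,np.interp(t,[-.5,0,.4,.8],[.20,.125,.095,.088]),t) for t in ths]
chain(w)
E
```

```text
t 20.9 G [ 0.5762 -0.3346  0.2287] tray -0.1042 -0.6178 yaw 2.613 pitchdown 0.183 op 0.0227 F [-0.4  1.3 -4.8] q [-0.65  0.06  1.66  0.02  1.24  1.45]
0.21 0.08 0.16 0.77 0.03 0.05; 0.00 0.21 0.01 0.74 0.00 -0.00; -0.00 0.22 -0.01 0.74 0.00 0.00; 0.00 0.17 -0.15 0.74 0.00 0.00; -0.00 0.18 -0.15 0.74 -0.00 -0.00; -0.00 0.18 -0.16 0.74 0.00 0.00; 0.00 0.18 -0.16 0.74 -0.00 -0.00; -0.00 0.18 -0.16 0.74 0.00 0.00; -0.00 0.16 -0.19 0.74 0.00 -0.00
```

View pics/s21.png

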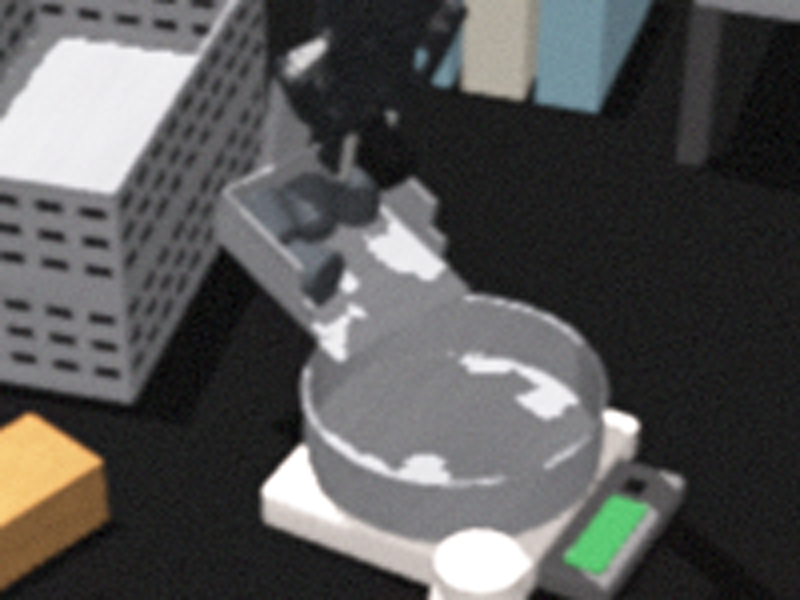

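```bash
python3 - <<'E'
from h import *
ths=np.r_[.188,np.linspace(.188,.85,10)[1:]]
w=[pan(.028,np.interp(t,[-.5,0,.4,.8],[.20,.125,.095,.088]),t) for t in ths]
chain(w)
E
```

```text
0.20 0.56 0.02 0.04 0.03 0.05; -0.00 0.19 0.02 0.74 -0.00 -0.00; 0.00 0.21 0.01 0.74 0.00 -0.00; -0.00 0.22 -0.01 0.74 0.00 0.00; -0.00 0.17 -0.15 0.74 0.00 0.00; 0.00 0.18 -0.15 0.74 -0.00 -0.00; 0.00 0.18 -0.16 0.74 0.00 0.00; -0.00 0.18 -0.16 0.74 -0.00 -0.00; -0.00 0.18 -0.16 0.74 0.00 0.00; 0.00 0.16 -0.19 0.74 0.00 -0.00
```

step_arm(increments="0.2 0.56 0.02 0.04 0.03 0.05; 0 0.19 0.02 0.74 0 0; 0 0.21 0.01 0.74 0 0; 0 0.22 -0.01 0.74 0 0; 0 0.17 -0.15 0.74 0 0; 0 0.18 -0.15 0.74 0 0; 0 0 0 0 0 0; 0 0 0 0 0 0")

```text
t: 21.62
tool_pos: [0.5527, -0.3277, 0.1725]
tool_rot: [-1.377, 2.415, -0.698]
contact_force: [0.5, -0.2, -2.2]
opening: 0.0224
```

```bash
python3 - <<'E'
from h import *
state()
i=cam("side");crop(i,240,440,80,230,4,"s22.png")
E
```

```text
t 21.62 G [ 0.5271 -0.3124  0.2198] tray -0.1481 -0.5866 yaw 2.608 pitchdown 0.562 op 0.0224 F [ 0.5 -0.2 -2.2] q [-0.69 -0.25  2.03  0.11  0.82  1.36]
```

View pics/s22.png

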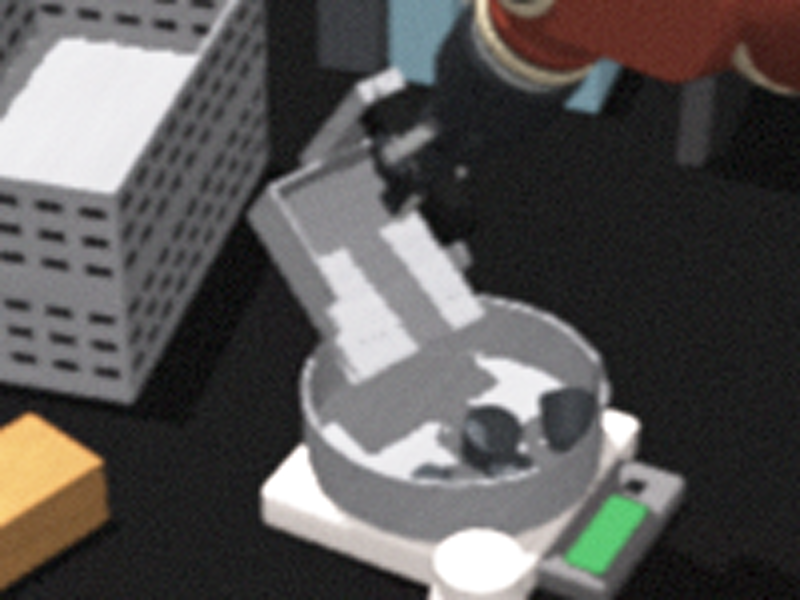

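The bowl is empty and the stoppers are in the pan, at (490,435), (565,415) and (435,470). Raising, levelling and heading back towards the mat.

```bash
python3 - <<'E'
from h import *
G,Rr=pan(.028,.09,.562);w=[]
o=ctrl.get_obs();Rc=R.from_rotvec(o["tool_rot"]);G0=np.array(o["tool_pos"])-OFF*Rc.as_matrix()[:,2]
for k in range(1,4): w.append((G0+[0,0,.02*k],Rc))
G1=G0+[0,0,.06]
# then go to above mat centre level, yaw -2.36 at G z .30
Gm=np.array([.476,.005,.28]);Rm=scoopR(-2.41,0,1);rel=(Rc.inv()*Rm).as_rotvec();print(rel)
n=20
for k in range(1,n+1): w.append((G1+(Gm-G1)*k/n,Rc*R.from_rotvec(rel*k/n)))
chain(w)
E
```

```text
[-0.48599027 -0.35807257 -1.23005832]
0.00 -0.43 -0.68 0.00 0.00 0.00; 0.00 -0.43 -0.68 0.00 0.00 0.00; 0.00 -0.43 -0.68 0.00 0.00 0.00; -0.53 0.41 -0.22 -0.24 -0.18 -0.62; -0.56 0.38 -0.20 -0.24 -0.18 -0.62; -0.58 0.35 -0.19 -0.24 -0.18 -0.62; -0.60 0.32 -0.17 -0.24 -0.18 -0.62; -0.62 0.29 -0.15 -0.24 -0.18 -0.62; -0.64 0.26 -0.14 -0.24 -0.18 -0.62; -0.65 0.22 -0.12 -0.24 -0.18 -0.62; -0.66 0.19 -0.11 -0.24 -0.18 -0.62; -0.67 0.15 -0.09 -0.24 -0.18 -0.62; -0.68 0.12 -0.08 -0.24 -0.18 -0.62; -0.68 0.08 -0.07 -0.24 -0.18 -0.62; -0.68 0.04 -0.06 -0.24 -0.18 -0.62; -0.68 0.00 -0.05 -0.24 -0.18 -0.62; -0.68 -0.04 -0.04 -0.24 -0.18 -0.62; -0.67 -0.07 -0.03 -0.24 -0.18 -0.62; -0.66 -0.11 -0.02 -0.24 -0.18 -0.62; -0.65 -0.15 -0.01 -0.24 -0.18 -0.62; -0.64 -0.19 -0.01 -0.24 -0.18 -0.62; -0.62 -0.22 -0.00 -0.24 -0.18 -0.62; -0.60 -0.26 0.00 -0.24 -0.18 -0.62
```

step_arm(increments="0 -0.43 -0.68 0 0 0; 0 -0.43 -0.68 0 0 0; 0 -0.43 -0.68 0 0 0; -0.53 0.41 -0.22 -0.24 -0.18 -0.62; -0.56 0.38 -0.2 -0.24 -0.18 -0.62; -0.58 0.35 -0.19 -0.24 -0.18 -0.62; -0.6 0.32 -0.17 -0.24 -0.18 -0.62; -0.62 0.29 -0.15 -0.24 -0.18 -0.62; -0.64 0.26 -0.14 -0.24 -0.18 -0.62; -0.65 0.22 -0.12 -0.24 -0.18 -0.62; -0.66 0.19 -0.11 -0.24 -0.18 -0.62; -0.67 0.15 -0.09 -0.24 -0.18 -0.62")

```text
t: 22.67
tool_pos: [0.5229, -0.1742, 0.2296]
tool_rot: [-2.144, 2.026, -0.427]
contact_force: [0.5, 0.2, -2.3]
opening: 0.0226
```

step_arm(increments="-0.68 0.12 -0.08 -0.24 -0.18 -0.62; -0.68 0.08 -0.07 -0.24 -0.18 -0.62; -0.68 0.04 -0.06 -0.24 -0.18 -0.62; -0.68 0 -0.05 -0.24 -0.18 -0.62; -0.68 -0.04 -0.04 -0.24 -0.18 -0.62; -0.67 -0.07 -0.03 -0.24 -0.18 -0.62; -0.66 -0.11 -0.02 -0.24 -0.18 -0.62; -0.65 -0.15 -0.01 -0.24 -0.18 -0.62; -0.64 -0.19 -0.01 -0.24 -0.18 -0.62; -0.62 -0.22 0 -0.24 -0.18 -0.62; -0.6 -0.26 0 -0.24 -0.18 -0.62; 0 0 0 0 0 0")

```text
t: 23.67
tool_pos: [0.4763, 0.0073, 0.2254]
tool_rot: [-2.876, 1.258, -0.009]
contact_force: [0.4, 1.0, -1.9]
opening: 0.023
```

```bash
python3 - <<'E'
from h import *
state()
i=cam("top");cv2.imwrite("pics/t23.png",i["pixels"][:,:,::-1]);crop(i,360,480,180,310,4.5,"c23.png")
i=cam("side");cv2.imwrite("pics/s23.png",i["pixels"][:,:,::-1])
Rm=scoopR(-2.41,0,1)
plan(tcp_for([.474,.003,.118],Rm),Rm,8)
E
```

```text
t 23.67 G [0.4759 0.0073 0.2814] tray -0.1363 -0.263 yaw -2.396 pitchdown 0.005 op 0.023 F [ 0.4  1.  -1.9] q [-0.14 -0.33  1.92  0.    1.55  0.68]
world d [-0.002  -0.0024 -0.1628] rot tool [-0.004 -0.006  0.01 ] min rows 6.513246434913329
-0.00 0.02 0.81 -0.01 -0.01 0.01; -0.00 0.02 0.81 -0.01 -0.01 0.01; -0.00 0.02 0.81 -0.01 -0.01 0.01; -0.00 0.02 0.81 -0.01 -0.01 0.01; -0.00 0.02 0.81 -0.01 -0.01 0.01; 0.00 0.02 0.81 -0.01 -0.01 0.01; 0.00 0.02 0.81 -0.01 -0.01 0.01; 0.00 0.02 0.81 -0.01 -0.01 0.01
```

View pics/c23.png

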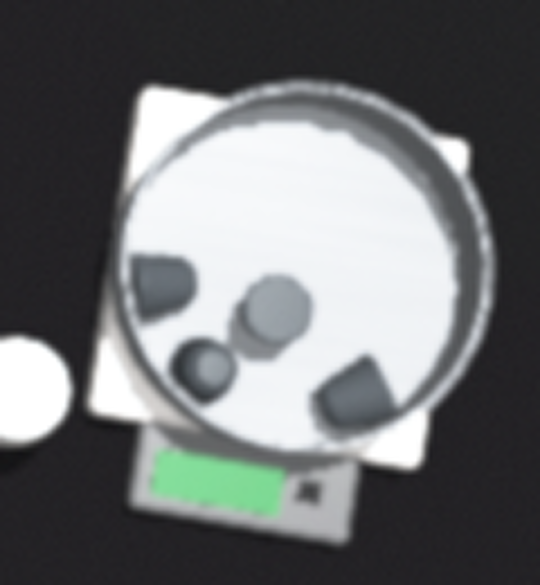

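View pics/s23.png

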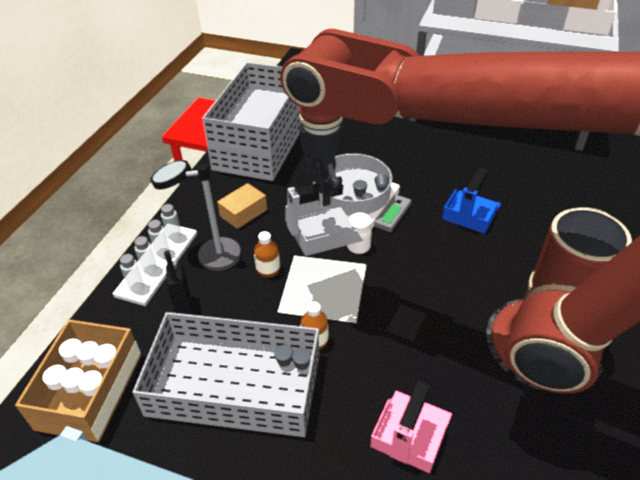

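Top crop: four stoppers in the pan, at (163,285), (278,308), (205,368) and (355,397). The side view shows two still standing in the tray. Setting the scoop down.

step_arm(increments="0 0.02 0.81 0 0 0; 0 0.02 0.81 0 0 0; 0 0.02 0.81 0 0 0; 0 0.02 0.81 0 0 0; 0 0.02 0.81 0 0 0; 0 0.02 0.81 0 0 0; 0 0.02 0.81 -0.03 -0.03 0; 0 0.02 0.6 0 0 0; 0 0 0 0 0 0; 0 0 0 0 0 0")

```text
t: 24.6
tool_pos: [0.472, 0.0019, 0.0662]
tool_rot: [2.874, -1.268, 0.0]
contact_force: [0.4, -0.4, -1.0]
opening: 0.0225
```

```bash
python3 - <<'E'
from h import *
state()
E
```

```text
t 24.6 G [0.472  0.0019 0.1222] tray -0.1412 -0.2675 yaw -2.402 pitchdown -0.0 op 0.0225 F [ 0.4 -0.4 -1. ] q [-0.15 -0.2   2.08 -0.    1.26  0.68]
```

Expected clearance is about 14 mm; lowering gently.

step_arm(increments="0 0 0.2 0 0 0; 0 0 0.2 0 0 0; 0 0 0.08 0 0 0; 0 0 0 0 0 0; 0 0 0 0 0 0")

```text
t: 25.02
tool_pos: [0.4731, 0.0023, 0.0559]
tool_rot: [-2.875, 1.265, -0.006]
contact_force: [1.6, 0.7, 5.0]
opening: 0.023
```

step_arm(increments="0 0 0.05 0 0 0; 0 0 0.03 0 0 0; 0 0 0 0 0 0")

```text
t: 25.27
tool_pos: [0.474, 0.0029, 0.0552]
tool_rot: [-2.873, 1.265, -0.008]
contact_force: [-1.3, 2.6, 10.7]
opening: 0.0226
```

On the mat (10 N). Easing off slightly and releasing.

step_arm(increments="0 0 -0.06 0 0 0; 0 0 0 0 0 0; 0 0 0 0 0 0; 0 0 0 0 0 0; 0 0 0 0 0 0; 0 0 0 0 0 0; 0 0 0 0 0 0", fingers=0.5)

```text
t: 25.85
tool_pos: [0.4715, 0.0026, 0.0534]
tool_rot: [2.875, -1.265, 0.001]
contact_force: [0.4, -0.3, -0.7]
opening: 0.0643
```

```bash
python3 - <<'E'
from h import *
state()
i=cam("wrist");cv2.imwrite("pics/w24.png",i["pixels"][:,:,::-1])
E
```

```text
t 25.85 G [0.4715 0.0026 0.1094] tray -0.1415 -0.2667 yaw -2.4 pitchdown 0.0 op 0.0643 F [ 0.4 -0.3 -0.7] q [-0.15 -0.18  2.09 -0.    1.23  0.68]
```

View pics/w24.png

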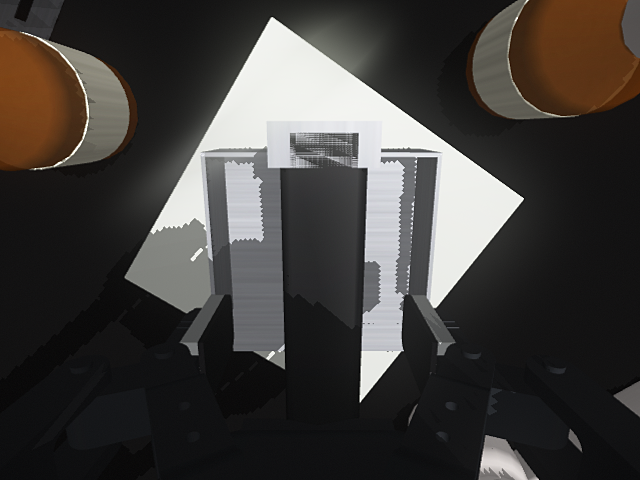

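Released: the pads stand clear of the bar on both sides. Withdrawing straight up.

step_arm(increments="0 0 -0.5 0 0 0; 0 0 -0.8 0 0 0; 0 0 -1 0 0 0; 0 0 -1 0 0 0; 0 0 -1 0 0 0; 0 0 -1 0 0 0; 0 0 -1 0 0 0; 0 0 -1 0 0 0; 0 0 -1 0 0 0; 0 1 0 0 0 0; 0 1 0 0 0 0; 0 1 0 0 0 0")

```text
t: 26.9
tool_pos: [0.4159, -0.0483, 0.2618]
tool_rot: [2.876, -1.264, 0.003]
contact_force: [-0.1, -1.4, 1.2]
opening: 0.0638
```

step_arm(increments="0.8 0.6 0 0 0 0; 0.8 0.6 0 0 0 0; 0.8 0.6 0 0 0 0; 0.8 0.6 0 0 0 0; 0 0 0 0 0 0; 0 0 0 0 0 0")

```text
t: 27.4
tool_pos: [0.4258, -0.1482, 0.261]
tool_rot: [-2.874, 1.269, -0.0]
contact_force: [-0.2, -0.0, -0.6]
opening: 0.0641
```

```bash
python3 - <<'E'
from h import *
state()
i=cam("top");cv2.imwrite("pics/t25.png",i["pixels"][:,:,::-1])
i=cam("side");cv2.imwrite("pics/s25.png",i["pixels"][:,:,::-1])
E
```

```text
t 27.4 G [ 0.4258 -0.1482  0.317 ] tray -0.2156 -0.4058 yaw -2.402 pitchdown 0.0 op 0.0641 F [-0.2 -0.  -0.6] q [-0.5  -0.41  1.92  0.    1.63  0.33]
```

View pics/t25.png

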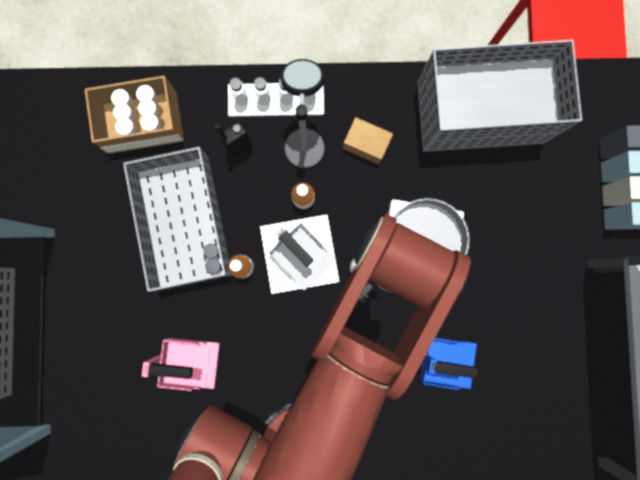

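View pics/s25.png

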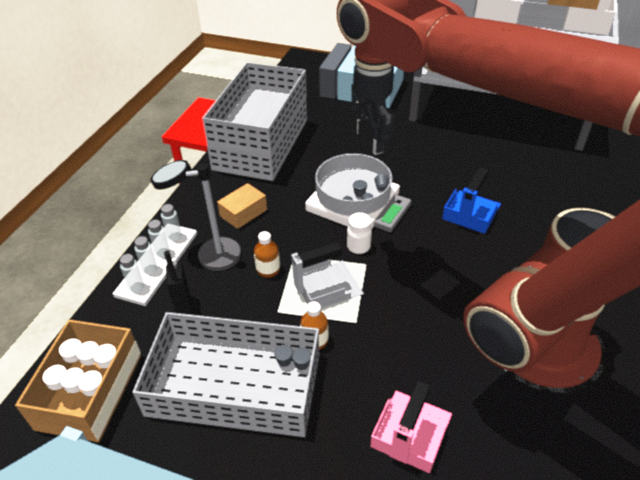

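The scoop stands upright on the mat (top px 300,252), four stoppers are in the pan and two in the tray, the bottles, jar, carton and radio are where they started, and the gripper is clear. Handing in.

```bash
python3 -c "
from station import ctrl
print(ctrl.finish_job())"
```

```text
the job is handed in; nothing more can be done
None
```

I scooped four stoppers from the tray in one stroke and tipped them into the scale pan. The scoop is back on the mat, empty and upright, and I handed the job in at about 27.4 s of the 72 s allowed.

- **Last checks:** The top picture after tipping shows four stoppers lying in the pan, and the final side picture shows the other two standing in the tray. The scoop's handle is about 5 mm from the middle of the mat, going by the gripper's position at release. The gripper was clear of everything at hand-in. By eye, the bottles, jar, carton and radio are where they started.
- **Not confirmed:** I couldn't measure contact between fingers and stoppers; none showed in any picture. In the last top view the arm hid the jar and part of the pan, so those two rest on the side view and the earlier top picture.
- **First grasp failed:** The cameras showed the real fingertips about 37 mm behind the reported tool point, which disagrees with the tool description. The pads caught only the top of the bar and pushed the scoop about 33 mm on the mat without touching anything else. After I corrected for this, the second grasp held.

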